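Slide steel test strips off a lane stand and pin them into forks

ROBOT

A 6-joint arm with a two-finger parallel gripper is mounted at the origin on a cart in front of the work surface, level with it; the furniture and walls round the work are solid. World frame = base frame: x ahead of the robot, y to its left, z up, the work surface at z = 0. Lengths are in m, angles in rad, forces in N, time in s.
With the tool pointing down it reaches from about 0.25 to 0.725 m from the base axis. Payload 4 kg.
Tool frame: the origin (TCP) lies on the centre line of the jaws, within the pads' length; the fingertips stand 25 mm ahead of it and the grasp point (between the pads) lies 6 mm ahead of it; z points along the fingers, y is the line along which they close (so a half turn about z gives the same grasp; the last joint's range is limited). The gripper opens to 85 mm and grips with 20 to 120 N. Pads are 22 mm wide; open, the fingers measure 114 mm over their backs; the gripper's body (76 mm by 85 mm) begins 54 mm behind the grasp point. The pads swing forward as they close: fully open they stand 13 mm farther back than shut.
Start: joints at [1.236, 0.241, 0.005, 1.335, 0, 1.571], TCP at [0.164, 0.472, 0.233] pointing down, gripper open.
Joint ranges: [-2.72, 2.72], [-1.05, 1.87], [-1.09, 1.28], [-1.99, 2.15], [-1.42, 1.44], [-3.14, 3.14]. Speed limits (rad/s): [2.79, 2.79, 3.14, 3.14, 3.14, 3.14].

INTERFACE

Orientations are given as a rotation vector (axis times angle).
In Python, from workcell import robot, vision gives the robot as it stands.
- The arm moves only by the tool carry_out, never from a script. Its argument "targets" is a list that holds one entry, the list of rows, each a list of 7 numbers: the turn, a rotation vector about the tool's x, y, z normalised to -1 to 1, where 1 is 0.08 rad, then the shift along the tool's x, y, z normalised to -1 to 1, where 1 is 0.03 m, then the opening, from -1 (shut) to 1 (fully open). A call has 1 to 12 rows; each row shifts and turns the commanded pose from where the row before left it, along the tool's axes as they then stand; what a row does not reach is not made up. A row lasts 1/12 s, in which the tool goes at most 41.7 mm and 7.16 degrees, less where a joint would pass 70% of its speed; a pose out of reach is approached as far as the arm can. A call with a number of a shift or a turn outside -1 to 1 is refused whole. A call with a gripper value outside its range is refused whole. The fingers move at their own pace and stop on an object; "grip_force" is the grip in N (left out, the last holds). Time passes only in rows, so rows that do not move let the fingers close. It gives the time, the measured TCP pose, the force, the opening and the grip force at its end, in the units of the state.
- robot.read_state(): the state, without advancing time (a new reading comes with each control period).
- vision.read_camera(name): name is "side" or "top"; returns a dict with "img" (420x560x3 uint8, red, green, blue), "vfov" (degrees; the focal length in pixels is half the picture's height over the tangent of half this angle, whatever the lens; pixels are square), "cx", "cy" (the principal point, pixels), "world_to_cam" (4x4, takes a point from world to camera coordinates). Camera axes: x right, y down, z forward; pixel columns grow to the right and rows downward; lengths in m; the calibration is good to about 2 mm. A picture is of the moment at which its call begins. There is no depth.
- robot.finish_job(): hands the job in; it is judged then, once.
The state is a dict: "time_s": time; "joint_positions": joint angles; "qd": joint speeds; "tau": joint torques, N m; "eef_pos": TCP position; "tool_rot": TCP orientation; "wrist_force": force on the tool from outside, world axes, zero at the start; "ft_torque": the same for the moment, N m; "opening": finger opening in m; "gripper_force": force on a finger pad.
Only numpy, scipy, OpenCV 4.12 (cv2) and the standard library are available. Lean on these libraries where they do the work, as an engineer would, in place of code of your own. Each camera call takes 0.05 s, during which the arm holds its last target. There are 200 camera calls.

TASK

Mount every steel test strip that lies in the lane stand on the pin rack, one strip to a fork: pull up the headed pin of a fork, slide a strip along its lane until its end hangs well out over the open front edge so that it can be gripped by its long sides, lay it flat in the fork with its hole under the pin, and push the pin down through it until it is fully home. At the end all pins, also those of empty forks, must be fully home; leave the other things on the bench alone.

Things in the scene. Friction and masses are not known exactly. Their poses are not given: they have to be found in the camera images.
- stand: Fixed plywood lane stand 200 x 192 x 68 mm; origin under its centre; lanes along its x. Deck top z=60; three lanes 56 wide, centres y=-62, 0, +62, between ribs 8 mm above the deck, closed at the far end (rib face x=+94), open at the near edge x=-100, free down to the bench beyond it. Strip on deck: friction about 0.3; a fingertip pressed on a strip grips it better.
- rack: Fixed steel and aluminium pin rack, origin under its centre, base 140 x 270 x 10 mm. Three equal forks at y=-95, 0, +95 mm, open to its -x. Strip bed: 70 wide, top z=60, x=-45 to +65. Upper cheek: 44 wide, x=+14 to +65, z=72 to 80 (12 mm gap under it); web closing the gap at x=+50, top z=87. Pin axis x=+30.
- strip0: Flat steel test strip 0 (all strips are alike; only some are present), 130 x 50 x 4 mm, 80 g, corners square; origin at the centre of its underside, x along its length, z up. A round hole of 15 mm diameter on the centre line at x = -47 and x = +47 mm; the two ends are alike. Starts flat in a lane of the stand.
- strip0_a (a point): Centre of the hole at x = -47 mm of strip 0, at half thickness (z = 2 mm).
- strip0_b (a point): Centre of the hole at x = +47 mm of strip 0, at half thickness (z = 2 mm).
- strip1: Flat steel test strip 1 (all strips are alike; only some are present), 130 x 50 x 4 mm, 80 g, corners square; origin at the centre of its underside, x along its length, z up. A round hole of 15 mm diameter on the centre line at x = -47 and x = +47 mm; the two ends are alike. Starts flat in a lane of the stand.
- strip1_a (a point): Centre of the hole at x = -47 mm of strip 1, at half thickness (z = 2 mm).
- strip1_b (a point): Centre of the hole at x = +47 mm of strip 1, at half thickness (z = 2 mm).
- strip2: Flat steel test strip 2 (all strips are alike; only some are present), 130 x 50 x 4 mm, 80 g, corners square; origin at the centre of its underside, x along its length, z up. A round hole of 15 mm diameter on the centre line at x = -47 and x = +47 mm; the two ends are alike. Starts flat in a lane of the stand.
- strip2_a (a point): Centre of the hole at x = -47 mm of strip 2, at half thickness (z = 2 mm).
- strip2_b (a point): Centre of the hole at x = +47 mm of strip 2, at half thickness (z = 2 mm).
- fork0 (a point): Point on the pin axis of fork 0 at the bed surface (rack frame x=30, y=-95, z=60 mm). A strip pushed in to 2 mm from the web has its hole here, and its other end stands 37 mm out over the bed's front edge, free below.
- pin0 (a joint): Headed pin captive in the upper cheek of fork 0, slides straight up and down, m: 0 fully raised (cannot come out), 0.026 fully home (head on cheek, shank into bed). Starts home; about 3 N of friction, stays where left. Shank 10 mm across, tip tapered to 4 over 5 mm; raised, it is clear of the gap. Head 24 mm across, 14 thick, top 120 mm above the rack's underside raised, 94 home.
- fork1 (a point): Point on the pin axis of fork 1 at the bed surface (rack frame x=30, y=0, z=60 mm). A strip pushed in to 2 mm from the web has its hole here, and its other end stands 37 mm out over the bed's front edge, free below.
- pin1 (a joint): Headed pin captive in the upper cheek of fork 1, slides straight up and down, m: 0 fully raised (cannot come out), 0.026 fully home (head on cheek, shank into bed). Starts home; about 3 N of friction, stays where left. Shank 10 mm across, tip tapered to 4 over 5 mm; raised, it is clear of the gap. Head 24 mm across, 14 thick, top 120 mm above the rack's underside raised, 94 home.
- fork2 (a point): Point on the pin axis of fork 2 at the bed surface (rack frame x=30, y=95, z=60 mm). A strip pushed in to 2 mm from the web has its hole here, and its other end stands 37 mm out over the bed's front edge, free below.
- pin2 (a joint): Headed pin captive in the upper cheek of fork 2, slides straight up and down, m: 0 fully raised (cannot come out), 0.026 fully home (head on cheek, shank into bed). Starts home; about 3 N of friction, stays where left. Shank 10 mm across, tip tapered to 4 over 5 mm; raised, it is clear of the gap. Head 24 mm across, 14 thick, top 120 mm above the rack's underside raised, 94 home.
- screwdriver1: Bystander: red-handled screwdriver, 164 mm long, 18 mm high, origin at the centre of its underside; to be left alone.
- loupe1: Bystander: small metal and black loupe, 28 x 44 x 19 mm, origin at the centre of its underside; to be left alone.
- mouse1: Bystander: beige computer mouse, 61 x 123 x 43 mm, origin at the centre of its underside; to be left alone.
- mount: Bystander: small round resin mount (puck), 30 mm across, 17 mm high, origin at the centre of its underside; to be left alone.

How it is judged:
By the outcome, as a careful person would: the job done as asked, in the order asked, and still so for the second after the job is handed in, with the robot touching nothing.
Of strip0, strip1, strip2 only 2 to 3 are there at a start; the rules pass over those that are not, and their reading is None.
At some moment in a run one of strip0, strip1, strip2 may be knocked a few centimetres aside while the robot is not near it.
Once in a run the grip may slacken for a moment while it holds something.
It also fails if it takes over 210 s, if anything falls off the work surface, if the arm or the gripper's body presses on something with over 40 N, if the wrist force passes 120 N, or if a joint passes its speed limit or range.

## Working session

There is one attempt and no reset: what is moved stays moved. The work goes in short steps, Python scripts to look and compute and a tool call to move; the robot and the scene stay as the last step left them, time stands still between calls to the robot, and variables do not carry over. Pictures are saved under pics/ and viewed, at most 14 in all, crops included, and the job is handed in when it is done.

Besides the shell and the picture viewer there is one more tool, called after "Request:" by a JSON object that holds its "op" and its "data". carry_out: Moves the arm, as the interface text tells. Scaled input: -1 to 1 covers 0.03 m each way for a shift and 0.08 rad each way for a turn. Its arguments: {"type":"object","properties":{"targets":{"type":"array"},"grip_force":{"type":"number"}},"required":["targets"]}

```bash
mkdir -p pics; ls
python3 - <<'E'
from workcell import robot, vision
import cv2
print(robot.read_state())
for n in("side","top"):
    c=vision.read_camera(n); print(n,c["vfov"],c["cx"],c["cy"],c["world_to_cam"].tolist() if hasattr(c["world_to_cam"],'tolist') else c["world_to_cam"])
    cv2.imwrite(f"pics/{n}0.png",cv2.resize(c["img"][:,:,::-1],(800,600),interpolation=cv2.INTER_CUBIC))
E
```

```text
pics
{'time_s': 0.0, 'joint_positions': array([1.23599630e+00, 2.41432951e-01, 3.72651718e-03, 1.33518193e+00,
       1.14464273e-05, 1.57080062e+00]), 'qd': array([-0.00056272,  0.00142268,  0.00117906, -0.00155266,  0.00024774,
       -0.00021509]), 'tau': array([ 1.01290198e-04, -3.72313535e+01,  2.52408725e+01,  1.69300823e-02,
        4.79121707e-05,  5.45788140e-06]), 'eef_pos': array([0.16408316, 0.47165355, 0.23240384]), 'tool_rot': array([-0.52339631, -3.0973197 ,  0.00323687]), 'wrist_force': array([-0.11556693,  0.23939914, -0.56360375]), 'ft_torque': array([-0.02039419, -0.02663116,  0.01253522]), 'gripper_force': 0.0, 'opening': 0.08529377967234338}
side 42.68657177449451 278.4783630602035 211.7041634601337 [[-0.9499940983063592, -0.31222822689383517, 0.004974687308735656, 0.47676975615881584], [-0.20338284721043348, 0.6065726153726662, -0.768573405564193, 0.17251354821518988], [0.2369528025655434, -0.7311519654700354, -0.6397422705634194, 1.3470554156789165], [0.0, 0.0, 0.0, 1.0]]
top 50.60433742671367 283.81100860721017 206.06492052666744 [[-0.006410764355542626, -0.9999792108708355, 0.0006927672906198368, -0.0069082431836043345], [-0.9968540517201836, 0.006335995778813226, -0.07900540947647089, 0.5041623949774582], [0.07899937765217951, -0.0011970729435204438, -0.9968739465684396, 1.5001538276011863], [0.0, 0.0, 0.0, 1.0]]
```

View pics/top0.png

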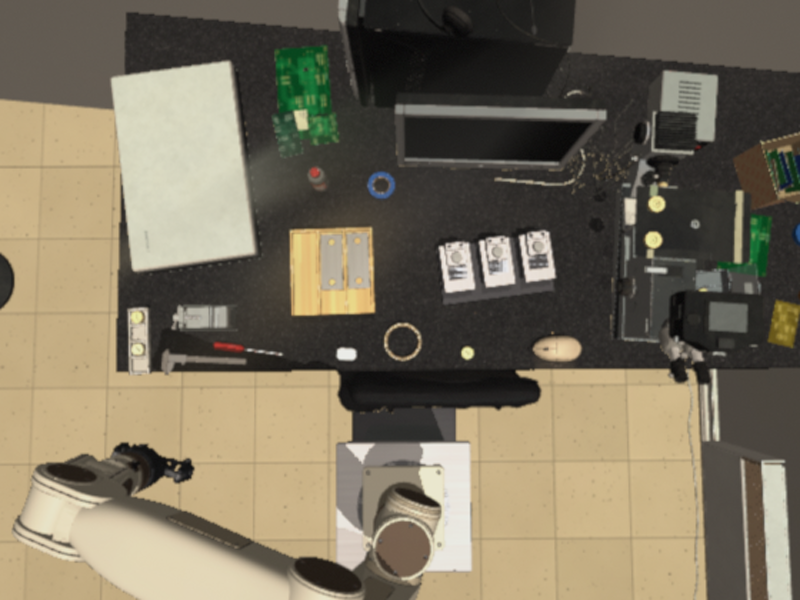

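View pics/side0.png

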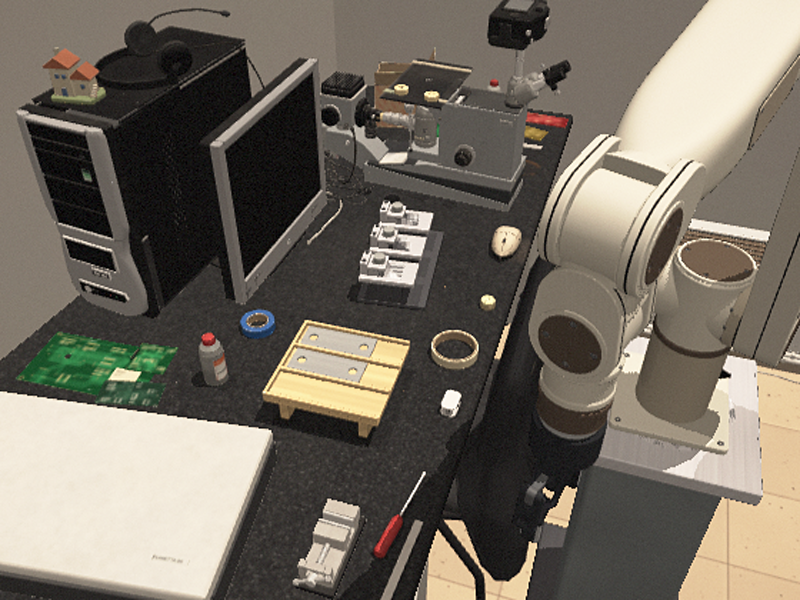

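```bash
cat > h.py <<'E'
from workcell import robot, vision
import cv2, numpy as np
from scipy.optimize import least_squares
from scipy.spatial.transform import Rotation as R
def proj(c,p):
    p=np.atleast_2d(p); M=np.array(c["world_to_cam"]); q=p@M[:3,:3].T+M[:3,3]
    f=c["img"].shape[0]/2/np.tan(np.radians(c["vfov"])/2)
    return np.c_[c["cx"]+f*q[:,0]/q[:,2], c["cy"]+f*q[:,1]/q[:,2]]
def crop(c,x0,x1,y0,y1,s,fn=None):
    im=cv2.resize(c["img"][y0:y1,x0:x1,::-1],None,fx=s,fy=s,interpolation=cv2.INTER_CUBIC)
    for x in range(-(-x0//10)*10,x1,10):
        cv2.putText(im,str(x),((x-x0)*s,8),0,.3,(0,255,255)); cv2.line(im,((x-x0)*s,9),((x-x0)*s,14),(0,255,255),1)
    for y in range(-(-y0//10)*10,y1,10):
        cv2.putText(im,str(y),(0,(y-y0)*s+3),0,.3,(0,255,255)); cv2.line(im,(18,(y-y0)*s),(22,(y-y0)*s),(0,255,255),1)
    if fn: cv2.imwrite(fn,im)
    return im
def place(P,xyz,yaw):
    P=np.atleast_2d(P)/1000.; c,s=np.cos(yaw),np.sin(yaw)
    return P@np.array([[c,s,0],[-s,c,0],[0,0,1]])+xyz
E
python3 - <<'E'
from h import *
def join(a,b,fn):
    h=max(a.shape[0],b.shape[0]); z=np.zeros((h,a.shape[1]+b.shape[1],3),np.uint8); z[:a.shape[0],:a.shape[1]]=a; z[:b.shape[0],a.shape[1]:]=b; cv2.imwrite(fn,z); print(z.shape)
t=vision.read_camera("top"); s=vision.read_camera("side")
join(crop(t,199,266,155,224,5),crop(t,304,392,155,215,5),"pics/t1.png")
join(crop(s,180,292,220,308,4),crop(s,246,314,135,218,4),"pics/s1.png")
E
```

```text
(345, 775, 3)
(352, 720, 3)
```

View pics/t1.png

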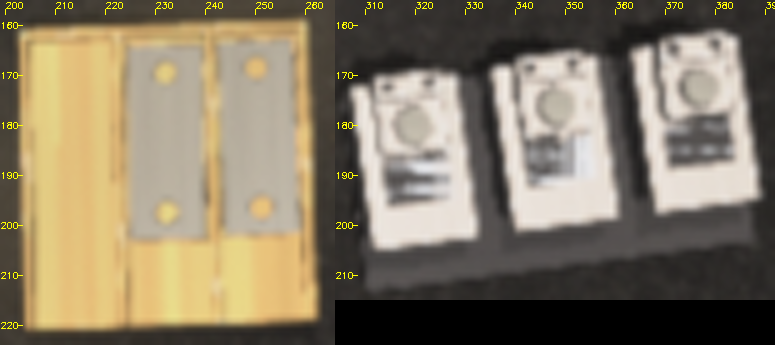

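View pics/s1.png

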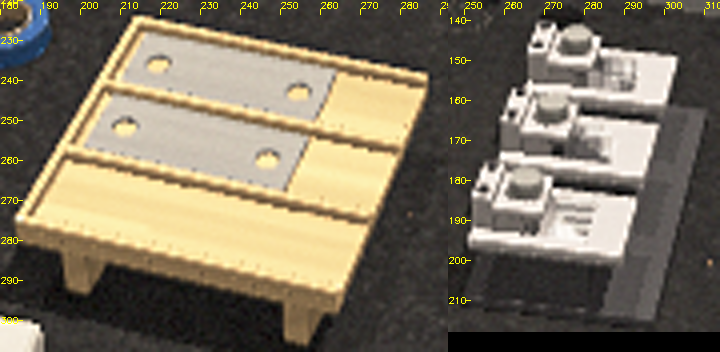

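```bash
cat > m1.py <<'E'
from h import *
t=vision.read_camera("top"); s=vision.read_camera("side")
def fit(obs,x0,name):
    # obs: (cam, local mm, px)
    def res(v): return np.concatenate([(proj(c,place(P,v[:3],v[3]))[0]-px)  for c,P,px in obs])
    r=least_squares(res,x0,loss='soft_l1',f_scale=1.0); print(name,r.x.round(4)); print(res(r.x).reshape(-1,2).round(1).tolist()); return r.x
S=fit([(t,(100,96,68),(203,160.6)),(t,(100,-96,68),(260.4,159)),(t,(-100,96,68),(204,220.6)),(t,(-100,-96,68),(262.6,218.6)),
 (s,(100,96,68),(184,273.75)),(s,(100,-96,68),(214.25,224.5)),(s,(-100,-96,68),(287,239.25)),(s,(-100,96,68),(265.75,294))],[.5,.12,0,0],'stand')
K=fit([(t,(30,95,94),(319.8,180.4)),(t,(30,0,94),(348.4,176.4)),(t,(30,-95,94),(376.8,172.4)),
 (t,(-45,130,60),(311.8,204.8)),(t,(-45,60,60),(332.6,202.4)),(t,(-45,35,60),(340.2,200.8)),(t,(-45,-35,60),(360.4,198.2)),(t,(-45,-60,60),(368.4,197.6)),(t,(-45,-130,60),(389.2,194.2)),
 (t,(-70,135,10),(311.4,213.2)),(t,(-70,-135,10),(388,203.6)),
 (s,(30,-95,94),(278.25,143.25)),(s,(30,0,94),(272,160.25)),(s,(30,95,94),(266.25,178.75)),
 (s,(-45,60,60),(293.25,183.25)),(s,(-45,-35,60),(298.5,166)),(s,(-45,-130,60),(303.25,149.25))],[.5,-.2,0,.15],'rack')
for n,a,b in(('mid',[(t,(232,169.6)),(s,(211.25,251.75))],[(t,(232.4,197.6)),(s,(246.75,260))]),('right',[(t,(250.2,168.6)),(s,(219.5,236.25))],[(t,(251.4,196.6)),(s,(254.5,243))])):
    q=[]
    for o in (a,b):
        r=least_squares(lambda p:np.concatenate([proj(c,p)[0]-px for c,px in o]),[.5,.1,.06]); q.append(r.x); print(n,r.x.round(4),r.cost.round(2))
    print('ctr',((q[0]+q[1])/2).round(4),'len',np.linalg.norm(q[0]-q[1]).round(4),'yaw',np.arctan2(*(q[0]-q[1])[1::-1]).round(3))
for f,y in enumerate((-95,0,95)): print('fork',f,place((30,y,60),K[:3],K[3]).round(4))
print(robot.read_state()['joint_positions'])
E
python3 m1.py
```

```text
stand [ 0.5558  0.1605 -0.0069  0.0284]
[[0.2, 0.8], [0.0, 0.4], [0.5, 0.3], [-0.3, 0.3], [-0.2, 1.3], [-0.2, -0.4], [0.2, -0.2], [-1.5, -0.5]]
rack [ 0.5657 -0.2273 -0.0046  0.1307]
[[0.2, -0.2], [0.2, -0.1], [0.4, -0.1], [0.2, 0.2], [0.1, -0.2], [-0.1, 0.4], [0.4, 0.1], [-0.2, -0.3], [-0.4, 0.3], [-0.7, 0.4], [-0.0, -0.7], [-0.1, -0.1], [0.2, -0.1], [-0.6, 0.1], [0.3, 1.0], [0.2, -0.2], [0.1, -0.4]]
mid [0.6249 0.1631 0.058 ] 0.0
mid [0.5308 0.1616 0.0574] 0.0
ctr [0.5779 0.1623 0.0577] len 0.0941 yaw 0.015
right [0.6285 0.1022 0.0564] 0.0
right [0.5339 0.0981 0.0572] 0.01
ctr [0.5812 0.1002 0.0568] len 0.0947 yaw 0.042
fork 0 [[ 0.6078 -0.3176  0.0554]]
fork 1 [[ 0.5954 -0.2234  0.0554]]
fork 2 [[ 0.5831 -0.1292  0.0554]]
[ 1.23597858e+00  2.40924279e-01  4.58720759e-03  1.33518204e+00
 -3.32219803e-05  1.57080074e+00]
```

```bash
cat >> h.py <<'E'
def plan(pts,yaw,n=None):
    """pts: TCP world waypoints; tool down with tool x at world yaw (mod pi handled by choosing nearest)"""
    s=robot.read_state(); p=s['eef_pos']; Rc=R.from_rotvec(s['tool_rot'])
    best=None
    for k in(0,np.pi):
        Rt=R.from_euler('z',yaw+k)*R.from_euler('x',np.pi)
        d=(Rc.inv()*Rt).as_rotvec()
        if best is None or np.linalg.norm(d)<np.linalg.norm(best[0]): best=(d,Rt)
    d,Rt=best
    print('t',s['time_s'],'p',p.round(4),'F',s['wrist_force'].round(1),'open',round(s['opening'],4),'gf',round(s['gripper_force'],1),'q6',s['joint_positions'][5].round(2))
    print('turn units',(d/.08).round(2))
    for q in pts:
        v=Rt.inv().apply(np.array(q)-p)/.03; p=np.array(q)
        k=int(np.ceil(abs(v).max()-.02)); print('->',np.round(q,4),'units',v.round(3),'rows',k,'each',(v/max(k,1)).round(3))
E
cat > m2.py <<'E'
exec(open('m1.py').read().split("for n,a,b")[0])
E
python3 - <<'E'
src=open('m1.py').read()
src=src.replace("place(P,v[:3],v[3])","place(P,(v[0],v[1],0),v[3])").replace("return r.x\n","return np.array([r.x[0],r.x[1],0,r.x[3]])\n")
src=src.replace("[.5,.1,.06])","[.5,.1])").replace("proj(c,p)[0]","proj(c,(p[0],p[1],.064))[0]")
exec(src)
y=K[3]; a=place((30,95,0),K[:3],y)[0]
plan([[.3,.1,.26],[a[0],a[1],.20],[a[0],a[1],.108]],y)
E
```

```text
stand [ 0.5545  0.162  -0.0159  0.0303]
[[-0.6, 0.8], [-0.6, 0.3], [-0.3, 0.6], [-0.8, 0.5], [-0.3, -0.1], [-0.2, -1.9], [0.5, -1.8], [-1.1, -1.9]]
rack [ 0.565  -0.2258 -0.0087  0.1323]
[[-0.2, -0.2], [-0.1, -0.2], [0.2, -0.1], [-0.2, 0.4], [-0.2, -0.1], [-0.4, 0.5], [0.2, 0.2], [-0.4, -0.3], [-0.5, 0.3], [-1.1, 0.5], [-0.2, -0.7], [-0.1, -1.0], [0.2, -1.0], [-0.5, -0.9], [0.4, 0.0], [0.3, -1.2], [0.2, -1.3]]
mid [0.6232 0.1654] 0.91
mid [0.5294 0.1642] 1.12
ctr [0.5763 0.1648] len 0.0938 yaw 0.012
right [0.6264 0.1052] 1.4
right [0.5324 0.101 ] 1.16
ctr [0.5794 0.1031] len 0.0941 yaw 0.045
fork 0 [[ 0.6073 -0.316   0.06  ]]
fork 1 [[ 0.5948 -0.2218  0.06  ]]
fork 2 [[ 0.5823 -0.1276  0.06  ]]
[ 1.23595281e+00  2.40765987e-01  4.84236571e-03  1.33519231e+00
 -3.92676117e-06  1.57077547e+00]
t 0.4 p [0.1643 0.4722 0.2332] F [-0.1 -0.  -0.3] open 0.0851 gf 0.0 q6 1.57
turn units [-0.   -0.   -5.84]
-> [0.3  0.1  0.26] units [ -2.848 -12.894  -0.895] rows 13 each [-0.219 -0.992 -0.069]
-> [ 0.5823 -0.1276  0.2   ] units [-8.325 -8.762  2.   ] rows 9 each [-0.925 -0.974  0.222]
-> [ 0.5823 -0.1276  0.108 ] units [ 0.    -0.     3.067] rows 4 each [ 0.    -0.     0.767]
```

Request:
{"op": "carry_out", "data": {"targets": [[[0, 0, -0.97, -0.1, -0.4, -0.2, 0.1], [0, 0, -0.97, 0, 0, 0, 0.1], [0, 0, -0.97, 0, 0, 0, 0.1], [0, 0, -0.97, 0, 0, 0, 0.1], [0, 0, -0.98, 0, 0, 0, 0.1], [0, 0, -0.98, 0, 0, 0, 0.1], [0, 0, 0, -0.2, -1, -0.1, 0.1], [0, 0, 0, -0.2, -1, -0.1, 0.1], [0, 0, 0, -0.2, -1, -0.1, 0.1], [0, 0, 0, -0.2, -1, -0.1, 0.1], [0, 0, 0, -0.2, -1, -0.1, 0.1], [0, 0, 0, -0.2, -1, -0.1, 0.1]]], "grip_force": 40}}

```text
time_s: 1.4
eef_pos: [0.2227, 0.2849, 0.2575]
tool_rot: [-0.209, 3.134, 0.0]
wrist_force: [0.9, 0.0, 0.2]
opening: 0.0468
gripper_force: 0.0
```

Request:
{"op": "carry_out", "data": {"targets": [[[0, 0, 0, -0.2, -1, 0, 0.1], [0, 0, 0, -0.2, -1, 0, 0.1], [0, 0, 0, -0.2, -1, 0, 0.1], [0, 0, 0, -0.2, -1, 0, 0.1], [0, 0, 0, -0.4, -1, 0, 0.1], [0, 0, 0, -0.4, -1, 0, 0.1], [0, 0, 0, -0.9, -1, 0, 0.1], [0, 0, 0, -0.9, -1, 0, 0.1], [0, 0, 0, -0.9, -1, 0, 0.1], [0, 0, 0, -0.9, -1, 0, 0.1], [0, 0, 0, -0.9, -0.8, 0, 0.1], [0, 0, 0, -0.9, -0.8, 0, 0.1]]]}}

```text
time_s: 2.4
eef_pos: [0.478, -0.0328, 0.2573]
tool_rot: [-0.205, 3.134, 0.0]
wrist_force: [-1.1, 0.5, -0.1]
opening: 0.0472
gripper_force: 0.0
```

```bash
python3 -c "
from h import *
plan([[.5827,-.1284,.2],[.5827,-.1284,.112]],.1315)"
```

```text
t 2.4 p [ 0.478  -0.0328  0.2573] F [-1.1  0.5 -0.1] open 0.0472 gf 0.0 q6 -0.2
turn units [ 0.    0.01 -0.01]
-> [ 0.5827 -0.1284  0.2   ] units [-3.043 -3.615  1.911] rows 4 each [-0.761 -0.904  0.478]
-> [ 0.5827 -0.1284  0.112 ] units [ 0.    -0.     2.933] rows 3 each [ 0.    -0.     0.978]
```

Request:
{"op": "carry_out", "data": {"targets": [[[0, 0, 0, -0.7, -0.8, 0.4, 0.1], [0, 0, 0, -0.7, -0.8, 0.4, 0.1], [0, 0, 0, -0.7, -0.8, 0.4, 0.1], [0, 0, 0, -0.4, -0.5, 0.4, 0.1], [0, 0, 0, 0, 0, 0.8, 0.1], [0, 0, 0, 0, 0, 0.8, 0.1], [0, 0, 0, 0, 0, 0, 0.1], [0, 0, 0, 0, 0, 0, 0.1], [0, 0, 0, 0, 0, 0, 0.1]]]}}

```text
time_s: 3.15
eef_pos: [0.5631, -0.1073, 0.1626]
tool_rot: [-0.208, 3.133, -0.001]
wrist_force: [0.6, 0.3, -0.4]
opening: 0.0466
gripper_force: 0.0
```

```bash
python3 -c "
from h import *
plan([[.5827,-.1284,.14],[.5827,-.1284,.112]],.1315)
t=vision.read_camera('top'); s=vision.read_camera('side')
a=crop(t,300,380,140,215,5); b=crop(s,230,310,110,215,5)
h=max(a.shape[0],b.shape[0]); z=np.zeros((h,800,3),np.uint8); z[:a.shape[0],:400]=a; z[:b.shape[0],400:]=b
cv2.imwrite('pics/g1.png',z)"
```

```text
t 3.15 p [ 0.5631 -0.1073  0.1626] F [ 0.6  0.3 -0.4] open 0.0466 gf 0.0 q6 -0.32
turn units [-0.01  0.02  0.01]
-> [ 0.5827 -0.1284  0.14  ] units [-0.555 -0.783  0.752] rows 1 each [-0.555 -0.783  0.752]
-> [ 0.5827 -0.1284  0.112 ] units [ 0.    -0.     0.933] rows 1 each [ 0.    -0.     0.933]
```

View pics/g1.png

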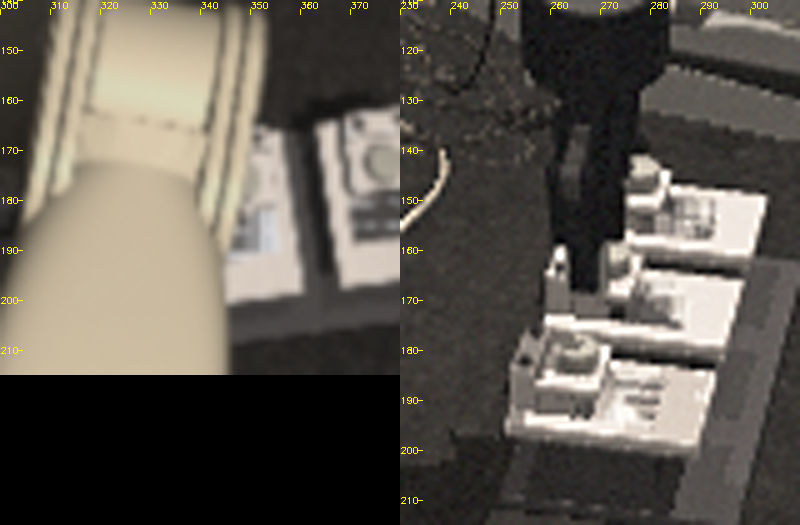

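Request:
{"op": "carry_out", "data": {"targets": [[[0, 0, 0, -0.55, -0.78, 0.5, 0.1], [0, 0, 0, 0, 0, 0.3, 0.1], [0, 0, 0, 0, 0, 0, 0.1], [0, 0, 0, 0, 0, 0, 0.1], [0, 0, 0, 0, 0, 0.4, 0.1], [0, 0, 0, 0, 0, 0.4, 0.1], [0, 0, 0, 0, 0, 0, 0.1], [0, 0, 0, 0, 0, 0, 0.1]]]}}

```text
time_s: 3.92
eef_pos: [0.5816, -0.1278, 0.114]
tool_rot: [0.209, -3.134, -0.0]
wrist_force: [0.1, 0.2, 0.5]
opening: 0.0471
gripper_force: 0.0
```

```bash
python3 -c "
from h import *
plan([[.5827,-.1284,.112]],.1315)
s=vision.read_camera('side')
crop(s,230,310,110,215,5,'pics/g2.png')
p=robot.read_state()['eef_pos']; print(proj(s,p+[0,0,-.025]),proj(s,[.5827,-.1284,.094]))"
```

```text
t 3.9167 p [ 0.5816 -0.1278  0.114 ] F [0.1 0.2 0.5] open 0.0471 gf 0.0 q6 -0.35
turn units [ 0.   -0.    0.02]
-> [ 0.5827 -0.1284  0.112 ] units [-0.033 -0.024  0.067] rows 1 each [-0.033 -0.024  0.067]
[[265.79318853 179.07982734]] [[265.65766652 177.69140519]]
```

View pics/g2.png

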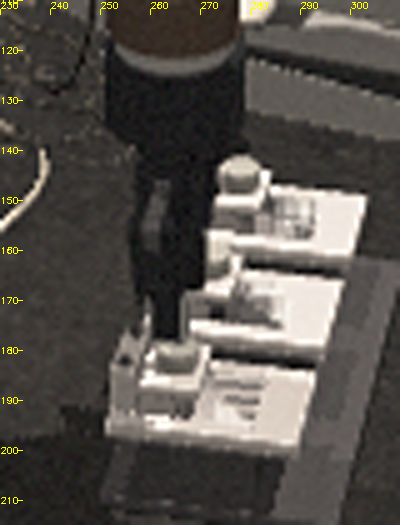

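```bash
python3 -c "
from h import *
s=vision.read_camera('side'); st=robot.read_state(); p=st['eef_pos']; Rr=R.from_rotvec(st['tool_rot'])
for y in(-.0235,.0235):
  for x in (-.011,.011):
    for z in (.019,.025): print(y,x,z,proj(s,p+Rr.apply([x,y,z])).round(1))
im=s['img'][140:200,240:285,::-1]; im=cv2.convertScaleAbs(im,alpha=1.0,beta=0); im=(255*(im/255.)**.45).astype('uint8')
cv2.imwrite('pics/g3.png',cv2.resize(im,None,fx=10,fy=10,interpolation=cv2.INTER_CUBIC))"
```

```text
-0.0235 -0.011 0.019 [[263.5 172. ]]
-0.0235 -0.011 0.025 [[263.6 173.7]]
-0.0235 0.011 0.019 [[271.1 172.9]]
-0.0235 0.011 0.025 [[271.1 174.6]]
0.0235 -0.011 0.019 [[260.1 181.7]]
0.0235 -0.011 0.025 [[260.1 183.4]]
0.0235 0.011 0.019 [[267.8 182.6]]
0.0235 0.011 0.025 [[267.8 184.3]]
```

View pics/g3.png

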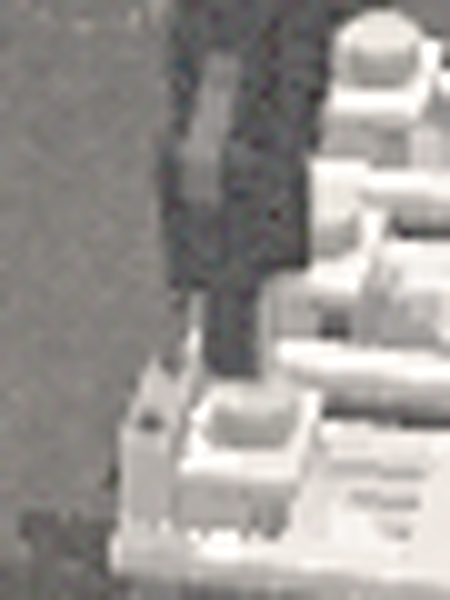

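Request:
{"op": "carry_out", "data": {"targets": [[[0, 0, 0, 0, 0, -0.9, 0.1], [0, 0, 0, 0, 0, -0.9, -1], [0, 0, 0, 0, 0, 0, -1], [0, 0, 0, 0, 0, 0, -1], [0, 0, 0, 0, 0, 0, -1], [0, 0, 0, 0, 0, 0, -1], [0, 0, 0, 0, 0, 0, -1], [0, 0, 0, 0, 0, 0.7, -1], [0, 0, 0, 0, 0, 0.7, -1], [0, 0, 0, 0, 0, 0, -1], [0, 0, 0, 0, 0, 0, -1]]]}}

```text
time_s: 4.93
eef_pos: [0.5803, -0.128, 0.1234]
tool_rot: [0.207, -3.13, -0.002]
wrist_force: [0.5, -0.7, -0.3]
opening: -0.0001
gripper_force: 0.0
```

Request:
{"op": "carry_out", "data": {"targets": [[[0, 0, 0, 0, 0, 0.07, -1], [0, 0, 0, 0, 0, 0, -1], [0, 0, 0, 0, 0, 0, -1]]]}}

```text
time_s: 5.18
eef_pos: [0.5827, -0.1285, 0.1243]
tool_rot: [-0.208, 3.133, -0.001]
wrist_force: [0.0, -0.3, 0.2]
opening: 0.0001
gripper_force: 0.0
```

Request:
{"op": "carry_out", "data": {"targets": [[[0, 0, 0, 0, 0, 0.07, -1], [0, 0, 0, 0, 0, 0, -1], [0, 0, 0, 0, 0, 0, -1]]]}}

```text
time_s: 5.43
eef_pos: [0.5821, -0.1284, 0.1214]
tool_rot: [-0.208, 3.134, -0.0]
wrist_force: [-0.1, 0.1, -0.3]
opening: -0.0
gripper_force: 0.0
```

Request:
{"op": "carry_out", "data": {"targets": [[[0, 0, 0, 0, 0, 0.07, -1], [0, 0, 0, 0, 0, 0, -1], [0, 0, 0, 0, 0, 0, -1]]]}}

```text
time_s: 5.68
eef_pos: [0.5818, -0.1283, 0.1188]
tool_rot: [0.208, -3.134, -0.0]
wrist_force: [0.7, 0.4, 0.7]
opening: 0.0002
gripper_force: 0.0
```

Request:
{"op": "carry_out", "data": {"targets": [[[0, 0, 0, 0, 0, 0.07, -1], [0, 0, 0, 0, 0, 0, -1], [0, 0, 0, 0, 0, 0, -1]]]}}

```text
time_s: 5.93
eef_pos: [0.5818, -0.1283, 0.1167]
tool_rot: [0.208, -3.134, -0.0]
wrist_force: [0.1, 0.1, -0.1]
opening: -0.0002
gripper_force: 0.0
```

Request:
{"op": "carry_out", "data": {"targets": [[[0, 0, 0, 0, 0, 0.07, -1], [0, 0, 0, 0, 0, 0, -1], [0, 0, 0, 0, 0, 0, -1]]]}}

```text
time_s: 6.18
eef_pos: [0.5818, -0.1283, 0.1146]
tool_rot: [0.208, -3.134, -0.0]
wrist_force: [-0.4, -0.5, -0.2]
opening: 0.0
gripper_force: 0.0
```

Request:
{"op": "carry_out", "data": {"targets": [[[0, 0, 0, 0, 0, 0.07, -1], [0, 0, 0, 0, 0, 0, -1], [0, 0, 0, 0, 0, 0, -1]]]}}

```text
time_s: 6.43
eef_pos: [0.5819, -0.1283, 0.1125]
tool_rot: [0.208, -3.134, -0.0]
wrist_force: [-0.7, -0.6, -0.2]
opening: 0.0
gripper_force: 0.0
```

Request:
{"op": "carry_out", "data": {"targets": [[[0, 0, 0, 0, 0, 0.07, -1], [0, 0, 0, 0, 0, 0, -1], [0, 0, 0, 0, 0, 0, -1]]]}}

```text
time_s: 6.68
eef_pos: [0.5819, -0.1283, 0.1104]
tool_rot: [0.208, -3.134, -0.0]
wrist_force: [0.3, -0.7, -0.3]
opening: -0.0001
gripper_force: 0.0
```

```bash
python3 -c "
from h import *
s=vision.read_camera('side'); st=robot.read_state(); p=st['eef_pos']; print(p,st['wrist_force'],proj(s,p+[0,0,-.025]))
im=s['img'][140:200,240:285,::-1]; im=(255*(im/255.)**.45).astype('uint8')
cv2.imwrite('pics/g4.png',cv2.resize(im,None,fx=10,fy=10,interpolation=cv2.INTER_CUBIC))"
```

```text
[ 0.58192015 -0.12832193  0.11051655] [ 0.67026654 -0.0737328  -0.83909083] [[265.93905316 180.17893053]]
```

View pics/g4.png

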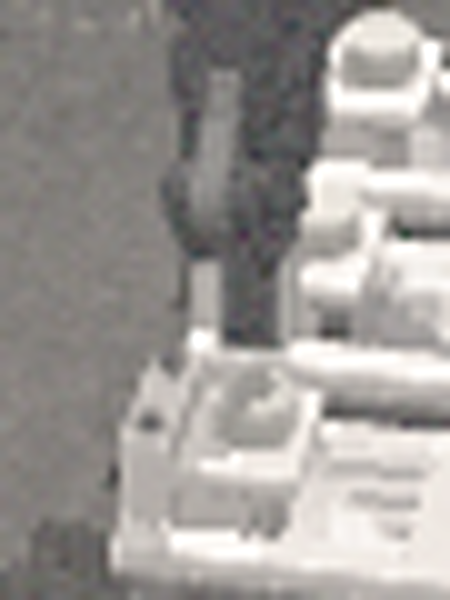

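Request:
{"op": "carry_out", "data": {"targets": [[[0, 0, 0, 0, 0, 0.08, -1], [0, 0, 0, 0, 0, 0, -1], [0, 0, 0, 0, 0, 0, -1]]]}}

```text
time_s: 6.98
eef_pos: [0.5818, -0.1283, 0.108]
tool_rot: [0.208, -3.134, -0.0]
wrist_force: [-0.3, -0.8, 0.1]
opening: -0.0003
gripper_force: 0.0
```

Request:
{"op": "carry_out", "data": {"targets": [[[0, 0, 0, 0, 0, 0.08, -1], [0, 0, 0, 0, 0, 0, -1], [0, 0, 0, 0, 0, 0, -1]]]}}

```text
time_s: 7.23
eef_pos: [0.5819, -0.1283, 0.1056]
tool_rot: [0.208, -3.134, -0.0]
wrist_force: [-0.1, -0.7, -0.1]
opening: 0.0001
gripper_force: 0.0
```

Request:
{"op": "carry_out", "data": {"targets": [[[0, 0, 0, 0, 0, 0.08, -1], [0, 0, 0, 0, 0, 0, -1], [0, 0, 0, 0, 0, 0, -1]]]}}

```text
time_s: 7.48
eef_pos: [0.5818, -0.1283, 0.1032]
tool_rot: [0.208, -3.134, -0.0]
wrist_force: [-1.4, 1.1, 0.0]
opening: 0.0001
gripper_force: 0.0
```

Request:
{"op": "carry_out", "data": {"targets": [[[0, 0, 0, 0, 0, 0.07, -1], [0, 0, 0, 0, 0, 0, -1], [0, 0, 0, 0, 0, 0, -1]]]}}

```text
time_s: 7.73
eef_pos: [0.5819, -0.1283, 0.1011]
tool_rot: [0.208, -3.134, -0.0]
wrist_force: [0.1, 0.6, 0.1]
opening: 0.0004
gripper_force: 0.0
```

Request:
{"op": "carry_out", "data": {"targets": [[[0, 0, 0, 0, 0, 0.07, -1], [0, 0, 0, 0, 0, 0, -1], [0, 0, 0, 0, 0, 0, -1]]]}}

```text
time_s: 7.98
eef_pos: [0.5819, -0.1283, 0.099]
tool_rot: [0.208, -3.134, -0.0]
wrist_force: [0.0, -0.0, 0.1]
opening: -0.0
gripper_force: 0.0
```

Request:
{"op": "carry_out", "data": {"targets": [[[0, 0, 0, 0, 0, 0.07, -1], [0, 0, 0, 0, 0, 0, -1], [0, 0, 0, 0, 0, 0, -1]]]}}

```text
time_s: 8.23
eef_pos: [0.5819, -0.1283, 0.0969]
tool_rot: [0.208, -3.134, -0.0]
wrist_force: [0.3, -0.4, -0.6]
opening: -0.0001
gripper_force: 0.0
```

```bash
python3 -c "
from h import *
s=vision.read_camera('side'); st=robot.read_state(); p=st['eef_pos']; print(p,st['joint_positions'],proj(s,p+[0,0,-.025]))
im=s['img'][100:200,225:300,::-1]; im=(255*(im/255.)**.4).astype('uint8')
a=cv2.resize(im,None,fx=6,fy=6,interpolation=cv2.INTER_CUBIC)
t=vision.read_camera('top'); b=cv2.resize(t['img'][140:240,300:358,::-1],None,fx=6,fy=6,interpolation=cv2.INTER_CUBIC)
cv2.imwrite('pics/g5.png',np.hstack([a,b]))"
```

```text
[ 0.58191949 -0.12834012  0.09701763] [-2.17041930e-01  5.15786901e-01  4.64127421e-02  1.10164698e+00
 -5.78679695e-05 -3.49459079e-01] [[265.98847762 183.99082188]]
```

View pics/g5.png

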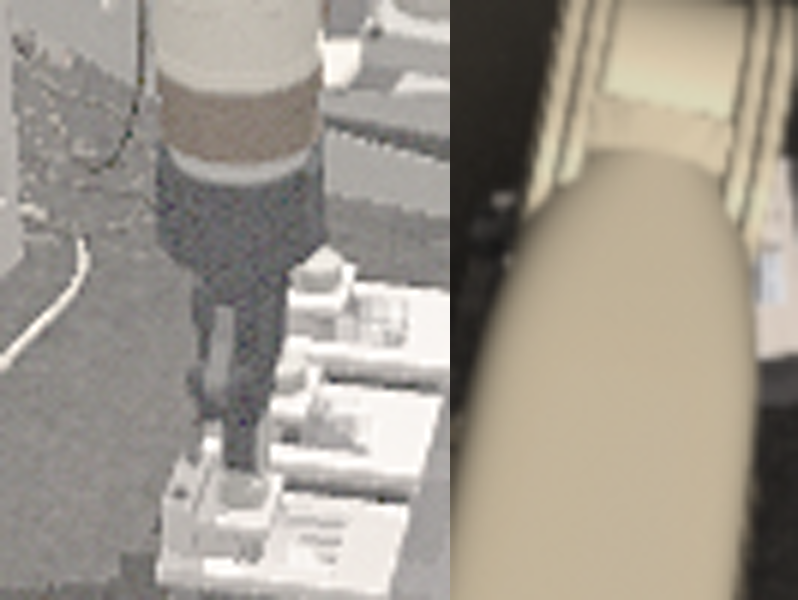

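Request:
{"op": "carry_out", "data": {"targets": [[[0, 0, 0, 0, 0, 0.07, -1], [0, 0, 0, 0, 0, 0, -1], [0, 0, 0, 0, 0, 0, -1]]]}}

```text
time_s: 8.58
eef_pos: [0.5824, -0.1284, 0.0961]
tool_rot: [-0.208, 3.133, -0.001]
wrist_force: [-1.7, -0.1, 4.7]
opening: 0.0001
gripper_force: 2.4
```

Request:
{"op": "carry_out", "data": {"targets": [[[0, 0, 0, 0, 0, 0.07, -1], [0, 0, 0, 0, 0, 0, -1], [0, 0, 0, 0, 0, 0, -1]]]}}

```text
time_s: 8.83
eef_pos: [0.5825, -0.1284, 0.096]
tool_rot: [-0.208, 3.132, -0.001]
wrist_force: [-4.6, 0.8, 14.7]
opening: 0.0002
gripper_force: 7.2
```

Request:
{"op": "carry_out", "data": {"targets": [[[0, 0, 0, 0, 0, 0.07, -1], [0, 0, 0, 0, 0, 0, -1], [0, 0, 0, 0, 0, 0, -1]]]}}

```text
time_s: 9.08
eef_pos: [0.5825, -0.1285, 0.0959]
tool_rot: [-0.207, 3.131, -0.002]
wrist_force: [-8.0, 1.8, 23.2]
opening: -0.0003
gripper_force: 12.0
```

Request:
{"op": "carry_out", "data": {"targets": [[[0, 0, 0, 0, 0, -0.9, -1], [0, 0, 0, 0, 0, -0.9, -1], [0, 0, 0, 0.89, 0.39, 0, -1], [0, 0, 0, 0.89, 0.39, 0, -1], [0, 0, 0, 0.89, 0.39, 0, -1], [0, 0, 0, 0.89, 0.39, 0, -1], [0, 0, 0, 0.89, 0.39, 0.5, -1], [0, 0, 0, 0, 0, 0.9, -1], [0, 0, 0, 0, 0, 0.9, -1], [0, 0, 0, 0, 0, 0.8, -1], [0, 0, 0, 0, 0, 0, -1], [0, 0, 0, 0, 0, 0, -1]]]}}

```text
time_s: 10.08
eef_pos: [0.4408, -0.0877, 0.0512]
tool_rot: [0.208, -3.132, -0.001]
wrist_force: [1.2, 0.5, 0.8]
opening: -0.0001
gripper_force: 0.0
```

```bash
python3 -c "
from h import *
plan([[.445,-.09,.045],[.445,-.09,.03],[.445,-.09,.006]],.1323)
s=vision.read_camera('side');p=robot.read_state()['eef_pos']
print(proj(s,p+[0,0,-.025]),proj(s,p))
im=s['img'][80:210,230:330,::-1]; im=(255*(im/255.)**.4).astype('uint8')
a=cv2.resize(im,None,fx=4,fy=4,interpolation=cv2.INTER_CUBIC)
t=vision.read_camera('top'); print(proj(t,p+[0,0,-.025]))
b=cv2.resize(t['img'][160:290,270:370,::-1],None,fx=4,fy=4,interpolation=cv2.INTER_CUBIC)
cv2.imwrite('pics/g6.png',np.hstack([a,b]))"
```

```text
t 10.0833 p [ 0.4408 -0.0877  0.0512] F [1.2 0.5 0.8] open -0.0001 gf 0.0 q6 -0.33
turn units [ 0.01 -0.04  0.  ]
-> [ 0.445 -0.09   0.045] units [-0.13  -0.093  0.206] rows 1 each [-0.13  -0.093  0.206]
-> [ 0.445 -0.09   0.03 ] units [ 0.  -0.   0.5] rows 1 each [ 0.  -0.   0.5]
-> [ 0.445 -0.09   0.006] units [ 0.  -0.   0.8] rows 1 each [ 0.  -0.   0.8]
[[308.69567116 214.6307968 ]] [[309.06668441 207.69813694]]
[[306.88322503 223.9148402 ]]
```

View pics/g6.png

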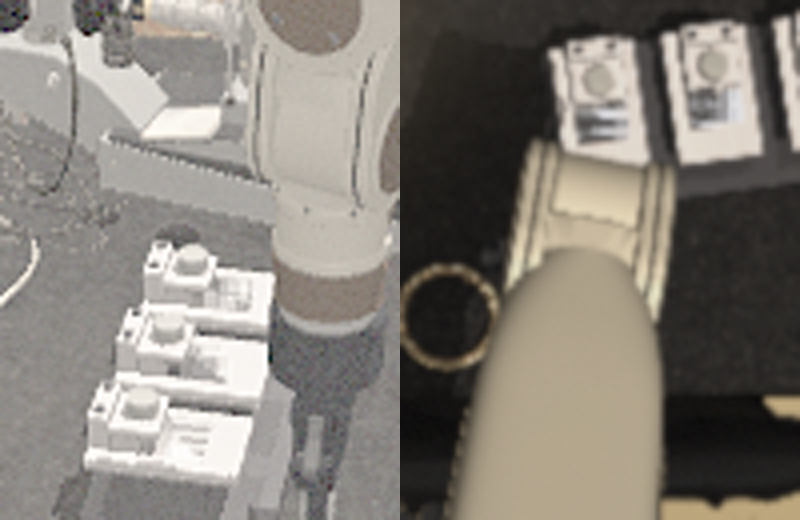

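Request:
{"op": "carry_out", "data": {"targets": [[[0, 0, 0, 0, 0, 0.5, -1], [0, 0, 0, 0, 0, 0.2, -1], [0, 0, 0, 0, 0, 0, -1], [0, 0, 0, 0, 0, 0, -1]]]}}

```text
time_s: 10.52
eef_pos: [0.4423, -0.088, 0.0314]
tool_rot: [-0.208, 3.134, -0.0]
wrist_force: [0.3, 0.0, 0.7]
opening: 0.0001
gripper_force: 0.0
```

Request:
{"op": "carry_out", "data": {"targets": [[[0, 0, 0, 0, 0, 0.13, -1], [0, 0, 0, 0, 0, 0, -1], [0, 0, 0, 0, 0, 0, -1]]]}}

```text
time_s: 10.77
eef_pos: [0.4421, -0.088, 0.0271]
tool_rot: [-0.208, 3.134, -0.0]
wrist_force: [-0.5, 0.2, -0.1]
opening: -0.0001
gripper_force: 0.0
```

Request:
{"op": "carry_out", "data": {"targets": [[[0, 0, 0, 0, 0, 0.13, -1], [0, 0, 0, 0, 0, 0, -1], [0, 0, 0, 0, 0, 0, -1]]]}}

```text
time_s: 11.02
eef_pos: [0.4417, -0.0879, 0.0228]
tool_rot: [0.208, -3.134, -0.0]
wrist_force: [-0.5, 0.9, -0.3]
opening: -0.0001
gripper_force: 0.0
```

Request:
{"op": "carry_out", "data": {"targets": [[[0, 0, 0, 0, 0, 0.13, -1], [0, 0, 0, 0, 0, 0, -1], [0, 0, 0, 0, 0, 0, -1]]]}}

```text
time_s: 11.27
eef_pos: [0.4417, -0.0879, 0.0188]
tool_rot: [0.208, -3.134, -0.0]
wrist_force: [-0.0, 0.1, -0.1]
opening: -0.0002
gripper_force: 0.0
```

Request:
{"op": "carry_out", "data": {"targets": [[[0, 0, 0, 0, 0, 0.13, -1], [0, 0, 0, 0, 0, 0, -1], [0, 0, 0, 0, 0, 0, -1]]]}}

```text
time_s: 11.52
eef_pos: [0.4417, -0.0879, 0.0149]
tool_rot: [0.208, -3.134, -0.0]
wrist_force: [0.0, -0.1, 0.0]
opening: 0.0001
gripper_force: 0.0
```

Request:
{"op": "carry_out", "data": {"targets": [[[0, 0, 0, 0, 0, 0.13, -1], [0, 0, 0, 0, 0, 0, -1], [0, 0, 0, 0, 0, 0, -1]]]}}

```text
time_s: 11.77
eef_pos: [0.4417, -0.0879, 0.011]
tool_rot: [0.208, -3.134, -0.0]
wrist_force: [0.1, -0.1, -0.3]
opening: 0.0002
gripper_force: 0.0
```

Request:
{"op": "carry_out", "data": {"targets": [[[0, 0, 0, 0, 0, 0.13, -1], [0, 0, 0, 0, 0, 0, -1], [0, 0, 0, 0, 0, 0, -1]]]}}

```text
time_s: 12.02
eef_pos: [0.4417, -0.0879, 0.0072]
tool_rot: [0.208, -3.134, -0.0]
wrist_force: [0.1, -1.2, -0.1]
opening: -0.0001
gripper_force: 0.0
```

Request:
{"op": "carry_out", "data": {"targets": [[[0, 0, 0, 0, 0, 0.08, -1], [0, 0, 0, 0, 0, 0, -1], [0, 0, 0, 0, 0, 0, -1]]]}}

```text
time_s: 12.27
eef_pos: [0.4418, -0.0879, 0.0049]
tool_rot: [0.208, -3.134, -0.0]
wrist_force: [-0.2, -0.6, 0.4]
opening: 0.0002
gripper_force: 0.0
```

Request:
{"op": "carry_out", "data": {"targets": [[[0, 0, 0, 0, 0, 0.08, -1], [0, 0, 0, 0, 0, 0, -1], [0, 0, 0, 0, 0, 0, -1]]]}}

```text
time_s: 12.52
eef_pos: [0.4418, -0.0879, 0.0025]
tool_rot: [0.208, -3.134, -0.0]
wrist_force: [-0.1, 1.0, 0.1]
opening: -0.0001
gripper_force: 0.0
```

Request:
{"op": "carry_out", "data": {"targets": [[[0, 0, 0, 0, 0, 0.08, -1], [0, 0, 0, 0, 0, 0, -1], [0, 0, 0, 0, 0, 0, -1]]]}}

```text
time_s: 12.77
eef_pos: [0.4421, -0.088, 0.002]
tool_rot: [-0.208, 3.134, -0.0]
wrist_force: [-5.2, 1.6, 16.7]
opening: 0.0002
gripper_force: 8.8
```

```bash
python3 -c "
from h import *
s=robot.read_state(); print({k:np.round(v,4) for k,v in s.items()})"
```

```text
{'time_s': np.float64(12.7667), 'joint_positions': array([-0.1965,  0.3932, -0.467 ,  0.7097,  0.    , -0.3289]), 'qd': array([-0.0013, -0.0034, -0.0019, -0.0021, -0.0001,  0.0004]), 'tau': array([ 1.38000e-02, -2.97657e+01,  1.63525e+01, -2.13360e+00,
        6.90000e-03,  1.00000e-04]), 'eef_pos': array([ 0.4421, -0.088 ,  0.002 ]), 'tool_rot': array([-2.0770e-01,  3.1338e+00, -4.0000e-04]), 'wrist_force': array([-5.197 ,  1.5743, 16.7429]), 'ft_torque': array([0.238 , 1.0933, 0.0245]), 'gripper_force': np.float64(8.8378), 'opening': np.float64(0.0002)}
```

Request:
{"op": "carry_out", "data": {"targets": [[[0, 0, 0, 0, 0, -1, 0.1], [0, 0, 0, 0, 0, -1, 0.1], [0, 0, 0, 0, 0, -1, 0.1], [0, 0, 0, 0, 0, -1, 0.1], [0, 0, 0, 0, 0, -0.8, 0.1], [0, 0, 0, -0.89, -0.4, 0, 0.1], [0, 0, 0, -0.89, -0.4, 0, 0.1], [0, 0, 0, -0.89, -0.4, 0, 0.1], [0, 0, 0, -0.89, -0.4, 0, 0.1], [0, 0, 0, -0.89, -0.4, 0, 0.1], [0, 0, 0, 0, 0, 0, 0.1], [0, 0, 0, 0, 0, 0, 0.1]]]}}

```text
time_s: 13.77
eef_pos: [0.5828, -0.1301, 0.143]
tool_rot: [0.207, -3.133, -0.001]
wrist_force: [-0.5, -0.2, -0.2]
opening: 0.047
gripper_force: 0.0
```

```bash
python3 -c "
from h import *
plan([[.5826,-.1282,.13],[.5826,-.1282,.085]],.1323)"
```

```text
t 13.7667 p [ 0.5828 -0.1301  0.143 ] F [-0.5 -0.2 -0.2] open 0.047 gf 0.0 q6 -0.35
turn units [ 0.01 -0.02 -0.  ]
-> [ 0.5826 -0.1282  0.13  ] units [-0.003  0.062  0.432] rows 1 each [-0.003  0.062  0.432]
-> [ 0.5826 -0.1282  0.085 ] units [ 0.  -0.   1.5] rows 2 each [ 0.   -0.    0.75]
```

Request:
{"op": "carry_out", "data": {"targets": [[[0, 0, 0, 0, 0.06, 0.43, 0.1], [0, 0, 0, 0, 0, 0.5, 0.1], [0, 0, 0, 0, 0, 0.5, 0.1], [0, 0, 0, 0, 0, 0.5, 0.1], [0, 0, 0, 0, 0, 0, 0.1], [0, 0, 0, 0, 0, 0, 0.1], [0, 0, 0, 0, 0, 0, 0.1]]]}}

```text
time_s: 14.35
eef_pos: [0.5818, -0.1279, 0.0873]
tool_rot: [-0.208, 3.134, -0.0]
wrist_force: [-0.3, -0.0, 0.2]
opening: 0.0467
gripper_force: 0.0
```

Request:
{"op": "carry_out", "data": {"targets": [[[0, 0, 0, 0, 0, 0, -1], [0, 0, 0, 0, 0, 0, -1], [0, 0, 0, 0, 0, 0, -1], [0, 0, 0, 0, 0, 0, -1], [0, 0, 0, 0, 0, 0, -1], [0, 0, 0, 0, 0, 0, -1]]], "grip_force": 30}}

```text
time_s: 14.85
eef_pos: [0.5824, -0.126, 0.0881]
tool_rot: [-0.21, 3.132, 0.006]
wrist_force: [-2.7, 5.7, 5.5]
opening: 0.022
gripper_force: 29.1
```

Request:
{"op": "carry_out", "data": {"targets": [[[0, 0, 0, 0, 0, -0.25, -1], [0, 0, 0, 0, 0, -0.25, -1], [0, 0, 0, 0, 0, -0.25, -1], [0, 0, 0, 0, 0, -0.15, -1], [0, 0, 0, 0, 0, 0, -1], [0, 0, 0, 0, 0, 0, -1]]]}}

```text
time_s: 15.35
eef_pos: [0.5824, -0.126, 0.1142]
tool_rot: [-0.21, 3.133, 0.006]
wrist_force: [0.8, 5.0, 0.3]
opening: 0.022
gripper_force: 33.1
```

Request:
{"op": "carry_out", "data": {"targets": [[[0, 0, 0, 0, 0, -0.06, -1], [0, 0, 0, 0, 0, -0.06, -1], [0, 0, 0, 0, 0, 0, -1], [0, 0, 0, 0, 0, 0, -1], [0, 0, 0, 0, 0, 0, -1]]]}}

```text
time_s: 15.77
eef_pos: [0.5823, -0.126, 0.1144]
tool_rot: [0.21, -3.134, -0.007]
wrist_force: [6.6, 4.3, -14.6]
opening: 0.0221
gripper_force: 31.7
```

Request:
{"op": "carry_out", "data": {"targets": [[[0, 0, 0, 0, 0, 0.06, 0.1], [0, 0, 0, 0, 0, 0, 0.1], [0, 0, 0, 0, 0, 0, 0.1], [0, 0, 0, 0, 0, -0.7, 0.1], [0, 0, 0, 0, 0, -0.8, -1], [0, 0, 0, 0, 0, 0, -1], [0, 0, 0, 0, 0, 0, -1]]]}}

```text
time_s: 16.35
eef_pos: [0.5836, -0.1288, 0.163]
tool_rot: [-0.207, 3.129, -0.003]
wrist_force: [-1.0, -0.1, -0.3]
opening: 0.0112
gripper_force: 0.0
```

```bash
python3 -c "
from h import *
plan([[.5964,.1022,.15],[.5964,.1022,.075],[.5964,.1022,.066],[.5964-.106*np.cos(.03),.1022-.106*np.sin(.03),.066]],.03)"
```

```text
t 16.35 p [ 0.5836 -0.1288  0.163 ] F [-1.  -0.1 -0.3] open 0.0112 gf 0.0 q6 -0.35
turn units [-0.03  0.07  1.27]
-> [0.5964 0.1022 0.15  ] units [-0.659  7.683  0.435] rows 8 each [-0.082  0.96   0.054]
-> [0.5964 0.1022 0.075 ] units [ 0.  -0.   2.5] rows 3 each [ 0.    -0.     0.833]
-> [0.5964 0.1022 0.066 ] units [ 0.  -0.   0.3] rows 1 each [ 0.  -0.   0.3]
-> [0.4904 0.099  0.066 ] units [ 3.533 -0.    -0.   ] rows 4 each [ 0.883 -0.    -0.   ]
```

Request:
{"op": "carry_out", "data": {"targets": [[[0, 0, 0.64, 0, 0, 0, -1], [0, 0, 0.63, 0, 0, 0, -1], [0, 0, 0, -0.08, 0.96, 0.05, -1], [0, 0, 0, -0.08, 0.96, 0.05, -1], [0, 0, 0, -0.08, 0.96, 0.05, -1], [0, 0, 0, -0.08, 0.96, 0.05, -1], [0, 0, 0, -0.08, 0.96, 0.05, -1], [0, 0, 0, -0.08, 0.96, 0.05, -1], [0, 0, 0, -0.08, 0.96, 0.05, -1], [0, 0, 0, -0.08, 0.96, 0.05, -1], [0, 0, 0, 0, 0, 0, -1], [0, 0, 0, 0, 0, 0, -1]]]}}

```text
time_s: 17.35
eef_pos: [0.5934, 0.1041, 0.1473]
tool_rot: [0.053, -3.14, 0.001]
wrist_force: [0.2, -0.9, -0.9]
opening: -0.0002
gripper_force: 0.0
```

Request:
{"op": "carry_out", "data": {"targets": [[[0, 0, 0, 0, 0, 0.7, -1], [0, 0, 0, 0, 0, 0.7, -1], [0, 0, 0, 0, 0, 0.7, -1], [0, 0, 0, 0, 0, 0, -1], [0, 0, 0, 0, 0, 0, -1], [0, 0, 0, 0, 0, 0, -1]]]}}

```text
time_s: 17.85
eef_pos: [0.5946, 0.102, 0.0861]
tool_rot: [-0.046, 3.14, -0.0]
wrist_force: [0.5, -0.7, -0.3]
opening: -0.0002
gripper_force: 0.0
```

```bash
python3 -c "
from h import *
plan([[.5964,.1022,.066],[.5964-.106*np.cos(.03),.1022-.106*np.sin(.03),.066]],.03)
s=vision.read_camera('side')
crop(s,180,300,200,305,6,'pics/d1.png')"
```

```text
t 17.85 p [0.5946 0.102  0.0861] F [ 0.5 -0.7 -0.3] open -0.0002 gf 0.0 q6 0.14
turn units [-0.    0.01 -0.01]
-> [0.5964 0.1022 0.066 ] units [-0.059  0.006  0.669] rows 1 each [-0.059  0.006  0.669]
-> [0.4904 0.099  0.066 ] units [ 3.533 -0.    -0.   ] rows 4 each [ 0.883 -0.    -0.   ]
```

View pics/d1.png

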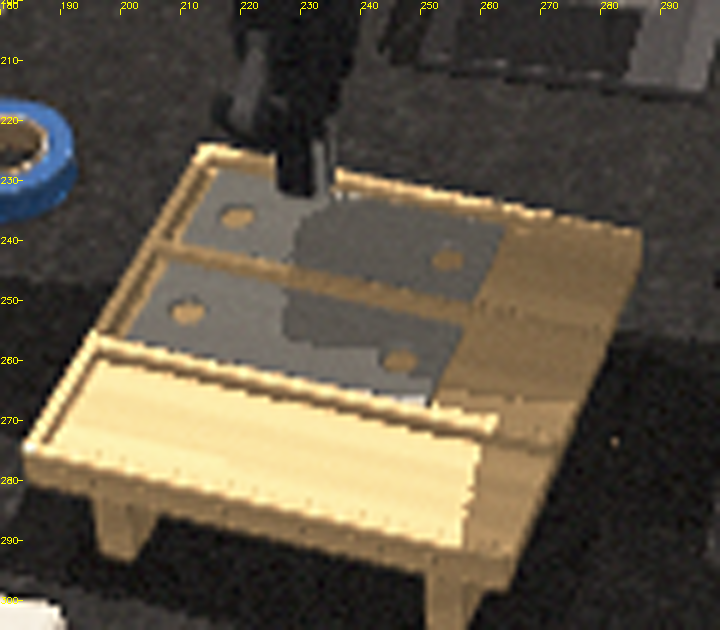

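Request:
{"op": "carry_out", "data": {"targets": [[[0, 0, 0, 0, 0, 0.4, -1], [0, 0, 0, 0, 0, 0.25, -1], [0, 0, 0, 0, 0, 0.06, -1], [0, 0, 0, 0, 0, 0, -1], [0, 0, 0, 0, 0, 0, -1]]]}}

```text
time_s: 18.32
eef_pos: [0.5956, 0.1028, 0.0661]
tool_rot: [-0.048, 3.137, 0.0]
wrist_force: [-0.1, -0.7, 5.2]
opening: -0.0
gripper_force: 2.6
```

Request:
{"op": "carry_out", "data": {"targets": [[[0, 0, 0, 0, 0, 0.05, -1], [0, 0, 0, 0, 0, 0, -1], [0, 0, 0, 0, 0, 0, -1]]]}}

```text
time_s: 18.57
eef_pos: [0.5959, 0.1029, 0.0661]
tool_rot: [-0.048, 3.136, 0.001]
wrist_force: [-2.2, -1.4, 12.2]
opening: 0.0001
gripper_force: 6.0
```

Request:
{"op": "carry_out", "data": {"targets": [[[0, 0, 0, 0.2, 0, 0, -1], [0, 0, 0, 0.3, 0, 0, -1], [0, 0, 0, 0.4, 0, 0, -1], [0, 0, 0, 0.4, 0, 0, -1], [0, 0, 0, 0.4, 0, 0, -1], [0, 0, 0, 0.2, 0, 0, -1], [0, 0, 0, 0, 0, 0, -1]]]}}

```text
time_s: 19.15
eef_pos: [0.539, 0.1015, 0.0661]
tool_rot: [-0.048, 3.134, 0.002]
wrist_force: [-2.5, 0.1, 11.9]
opening: 0.0001
gripper_force: 5.8
```

```bash
python3 -c "
from h import *
plan([[.4904,.099,.066]],.03)
t=vision.read_camera('top'); s=vision.read_camera('side')
a=crop(t,199,270,150,230,5); b=crop(s,200,290,215,300,4)
z=np.zeros((400,715,3),np.uint8); z[:a.shape[0],:355]=a; z[:b.shape[0],355:]=b
cv2.imwrite('pics/d2.png',z)"
```

```text
t 19.15 p [0.539  0.1015 0.0661] F [-2.5  0.1 11.9] open 0.0001 gf 5.8 q6 0.16
turn units [0.01 0.09 0.01]
-> [0.4904 0.099  0.066 ] units [ 1.623 -0.036  0.002] rows 2 each [ 0.812 -0.018  0.001]
```

Request:
{"op": "carry_out", "data": {"targets": [[[0, 0, 0, 0.3, 0, 0, -1], [0, 0, 0, 0.4, 0, 0, -1], [0, 0, 0, 0.4, 0, 0, -1], [0, 0, 0, 0.3, 0, 0, -1], [0, 0, 0, 0.2, 0, 0, -1], [0, 0, 0, 0, 0, 0, -1], [0, 0, 0, 0, 0, 0, -1]]]}}

```text
time_s: 19.83
eef_pos: [0.4918, 0.1002, 0.066]
tool_rot: [-0.048, 3.134, 0.002]
wrist_force: [-1.1, -0.3, 13.3]
opening: -0.0001
gripper_force: 7.0
```

Request:
{"op": "carry_out", "data": {"targets": [[[0, 0, 0, 0, 0, -0.3, -1], [0, 0, 0, 0, 0, -1, -1], [0, 0, 0, 0, 0, -1, 1], [0, 0, 0, 0, 0, 0, 1], [0, 0, 0, 0, 0, 0, 1], [0, 0, 0, 0, 0, 0, 1]]]}}

```text
time_s: 20.33
eef_pos: [0.4891, 0.0995, 0.1315]
tool_rot: [-0.048, 3.141, 0.0]
wrist_force: [0.5, -1.0, -0.4]
opening: 0.0483
gripper_force: 0.0
```

```bash
python3 -c "
from h import *
plan([[.4904,.099,.12]],.03)
s=vision.read_camera('side')
crop(s,190,300,215,305,7,'pics/d3.png')"
```

```text
t 20.3333 p [0.4891 0.0995 0.1315] F [ 0.5 -1.  -0.4] open 0.0483 gf 0.0 q6 0.17
turn units [0.   0.01 0.01]
-> [0.4904 0.099  0.12  ] units [-0.044 -0.019  0.385] rows 1 each [-0.044 -0.019  0.385]
```

View pics/d3.png

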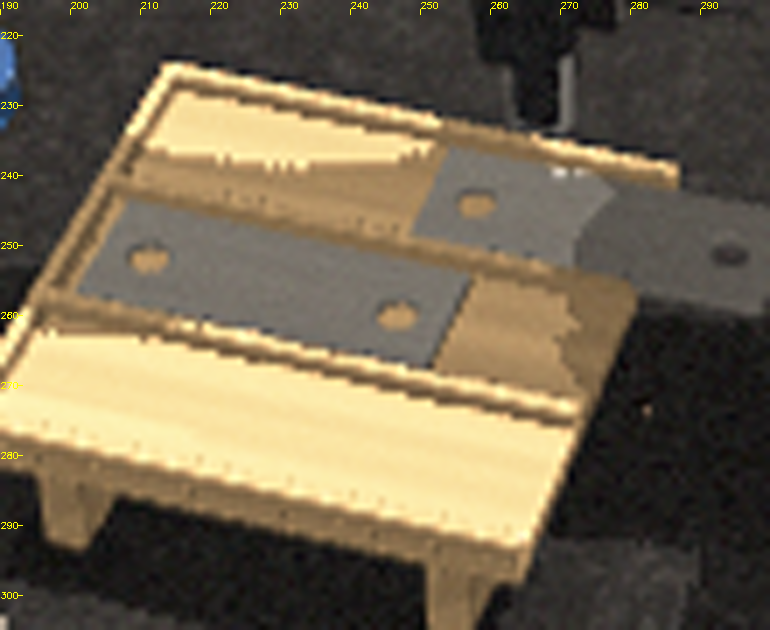

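```bash
cat >> h.py <<'E'
def onz(c,px,z):
    r=least_squares(lambda p:proj(c,(p[0],p[1],z))[0]-px,[.5,.1]); return r.x
E
python3 -c "
from h import *
s=vision.read_camera('side')
for px in((219.5,236.25),(254.5,243),(256.7,244),(292.9,251)): print(px,onz(s,px,.064).round(4))
"
```

```text
(219.5, 236.25) [0.6249 0.1097]
(254.5, 243) [0.5314 0.105 ]
(256.7, 244) [0.5248 0.1067]
(292.9, 251) [0.431 0.102]
```

```bash
python3 -c "
from h import *
plan([[.434,.099,.125],[.434,.099,.046]],.03)"
```

```text
t 20.4333 p [0.4881 0.0994 0.1303] F [-1.   0.5 -1. ] open 0.0631 gf 0.0 q6 0.17
turn units [-0.01 -0.03  0.01]
-> [0.434 0.099 0.125] units [1.804 0.041 0.177] rows 2 each [0.902 0.021 0.089]
-> [0.434 0.099 0.046] units [ 0.    -0.     2.633] rows 3 each [ 0.    -0.     0.878]
```

Request:
{"op": "carry_out", "data": {"targets": [[[0, 0, 0, 0.9, 0.02, 0, 1], [0, 0, 0, 0.9, 0.02, 0.2, 1], [0, 0, 0, 0, 0, 0, 1], [0, 0, 0, 0, 0, 0.6, 1], [0, 0, 0, 0, 0, 0.7, 1], [0, 0, 0, 0, 0, 0.7, 1], [0, 0, 0, 0, 0, 0.6, 1], [0, 0, 0, 0, 0, 0, 1], [0, 0, 0, 0, 0, 0, 1], [0, 0, 0, 0, 0, 0, 1]]]}}

```text
time_s: 21.27
eef_pos: [0.4354, 0.0992, 0.0476]
tool_rot: [0.048, -3.141, 0.0]
wrist_force: [-0.3, 0.5, 0.3]
opening: 0.0855
gripper_force: 0.0
```

```bash
python3 -c "
from h import *
plan([[.434,.099,.046]],.03)"
```

```text
t 21.2667 p [0.4354 0.0992 0.0476] F [-0.3  0.5  0.3] open 0.0855 gf 0.0 q6 0.19
turn units [-0.   -0.    0.01]
-> [0.434 0.099 0.046] units [ 0.046 -0.005  0.052] rows 1 each [ 0.046 -0.005  0.052]
```

Request:
{"op": "carry_out", "data": {"targets": [[[0, 0, 0, 0.05, 0, 0.05, 1], [0, 0, 0, 0, 0, 0, 0.3], [0, 0, 0, 0, 0, 0, -1], [0, 0, 0, 0, 0, 0, -1], [0, 0, 0, 0, 0, 0, -1], [0, 0, 0, 0, 0, 0, -1], [0, 0, 0, 0, 0, 0, -1], [0, 0, 0, 0, 0, 0, -1]]], "grip_force": 80}}

```text
time_s: 21.93
eef_pos: [0.434, 0.0992, 0.0466]
tool_rot: [-0.048, 3.14, 0.0]
wrist_force: [-1.3, 0.4, 5.2]
opening: 0.0475
gripper_force: 81.1
```

```bash
python3 -c "
from h import *
plan([[.434,.099,.066]],.03)"
```

```text
t 21.9333 p [0.434  0.0992 0.0466] F [-1.3  0.4  5.2] open 0.0475 gf 81.1 q6 0.19
turn units [0.   0.02 0.01]
-> [0.434 0.099 0.066] units [ 0.001 -0.007 -0.647] rows 1 each [ 0.001 -0.007 -0.647]
```

Request:
{"op": "carry_out", "data": {"targets": [[[0, 0, 0, 0, 0, -0.3, -1], [0, 0, 0, 0, 0, -0.5, -1], [0, 0, 0, 0, 0, -0.7, -1], [0, 0, 0, 0, 0, -0.6, -1], [0, 0, 0, 0, 0, 0, -1], [0, 0, 0, 0, 0, 0, -1]]]}}

```text
time_s: 22.43
eef_pos: [0.4345, 0.0993, 0.1098]
tool_rot: [-0.048, 3.139, 0.001]
wrist_force: [0.5, -0.1, -1.6]
opening: 0.0471
gripper_force: 82.3
```

```bash
python3 -c "
from h import *
plan([[.4317,-.146,.112],[.4317,-.146,.0506],[.4912,-.1381,.0506]],.1323)"
```

```text
t 22.4333 p [0.4345 0.0993 0.1098] F [ 0.5 -0.1 -1.6] open 0.0471 gf 82.3 q6 0.19
turn units [ 0.01  0.03 -1.27]
-> [ 0.4317 -0.146   0.112 ] units [ 1.171 -8.093 -0.072] rows 9 each [ 0.13  -0.899 -0.008]
-> [ 0.4317 -0.146   0.0506] units [ 0.    -0.     2.047] rows 3 each [ 0.    -0.     0.682]
-> [ 0.4912 -0.1381  0.0506] units [-2.001e+00 -1.000e-03 -0.000e+00] rows 2 each [-1. -0. -0.]
```

Request:
{"op": "carry_out", "data": {"targets": [[[0, 0, -0.3, 0, 0, 0, -1], [0, 0, -0.5, 0, 0, 0, -1], [0, 0, -0.47, 0, 0, 0, -1], [0, 0, 0, 0.1, -0.5, 0, -1], [0, 0, 0, 0.13, -0.9, 0, -1], [0, 0, 0, 0.13, -0.9, 0, -1], [0, 0, 0, 0.13, -0.9, 0, -1], [0, 0, 0, 0.13, -0.9, 0, -1], [0, 0, 0, 0.13, -0.9, 0, -1], [0, 0, 0, 0.13, -0.9, 0, -1], [0, 0, 0, 0.13, -0.9, 0, -1], [0, 0, 0, 0.13, -0.9, 0, -1]]]}}

```text
time_s: 23.43
eef_pos: [0.4288, -0.1354, 0.1074]
tool_rot: [0.209, -3.132, -0.002]
wrist_force: [2.1, 0.2, -0.2]
opening: 0.0475
gripper_force: 82.1
```

Request:
{"op": "carry_out", "data": {"targets": [[[0, 0, 0, 0, -0.4, 0, -1], [0, 0, 0, 0, 0, 0, -1], [0, 0, 0, 0, 0, 0, -1], [0, 0, 0, 0, 0, 0, -1]]]}}

```text
time_s: 23.77
eef_pos: [0.4311, -0.1453, 0.1081]
tool_rot: [0.209, -3.133, -0.002]
wrist_force: [0.5, 0.2, -1.5]
opening: 0.0474
gripper_force: 82.3
```

```bash
python3 -c "
from h import *
plan([[.4317,-.146,.112],[.4317,-.146,.0506]],.1323)
s=vision.read_camera('side'); t=vision.read_camera('top')
a=crop(s,230,330,120,230,4); b=crop(t,290,380,140,250,4)
cv2.imwrite('pics/e1.png',np.hstack([a,b]))"
```

```text
t 23.7667 p [ 0.4311 -0.1453  0.1081] F [ 0.5  0.2 -1.5] open 0.0474 gf 82.3 q6 -0.46
turn units [ 0.02 -0.02  0.01]
-> [ 0.4317 -0.146   0.112 ] units [-0.016 -0.027 -0.131] rows 1 each [-0.016 -0.027 -0.131]
-> [ 0.4317 -0.146   0.0506] units [ 0.    -0.     2.047] rows 3 each [ 0.    -0.     0.682]
```

Request:
{"op": "carry_out", "data": {"targets": [[[0, 0, 0, 0, -0.02, 0.5, -1], [0, 0, 0, 0, 0, 0.7, -1], [0, 0, 0, 0, 0, 0.5, -1], [0, 0, 0, 0, 0, 0.18, -1], [0, 0, 0, 0, 0, 0, -1], [0, 0, 0, 0, 0, 0, -1], [0, 0, 0, 0, 0, 0, -1]]]}}

```text
time_s: 24.45
eef_pos: [0.4328, -0.1468, 0.0533]
tool_rot: [-0.209, 3.133, -0.001]
wrist_force: [0.1, 0.1, -1.0]
opening: 0.0473
gripper_force: 82.3
```

```bash
python3 -c "
from h import *
plan([[.4317,-.146,.0506],[.4912,-.1381,.0506]],.1323); print(robot.read_state()['ft_torque'])"
```

```text
t 24.45 p [ 0.4328 -0.1468  0.0533] F [ 0.1  0.1 -1. ] open 0.0473 gf 82.3 q6 -0.46
turn units [-0.01  0.02  0.01]
-> [ 0.4317 -0.146   0.0506] units [0.032 0.031 0.091] rows 1 each [0.032 0.031 0.091]
-> [ 0.4912 -0.1381  0.0506] units [-2.001e+00 -1.000e-03 -0.000e+00] rows 2 each [-1. -0. -0.]
[-0.03026229  0.04548705 -0.0195625 ]
```

Request:
{"op": "carry_out", "data": {"targets": [[[0, 0, 0, 0, 0.03, 0.09, -1], [0, 0, 0, -0.3, 0, 0, -1], [0, 0, 0, -0.3, 0, 0, -1], [0, 0, 0, 0, 0, 0, -1], [0, 0, 0, 0, 0, 0, -1]]]}}

```text
time_s: 24.87
eef_pos: [0.4508, -0.1437, 0.05]
tool_rot: [-0.209, 3.134, -0.001]
wrist_force: [-0.5, 0.2, -0.3]
opening: 0.0472
gripper_force: 82.3
```

Request:
{"op": "carry_out", "data": {"targets": [[[0, 0, 0, -0.25, 0, 0, -1], [0, 0, 0, -0.25, 0, 0, -1], [0, 0, 0, 0, 0, 0, -1], [0, 0, 0, 0, 0, 0, -1]]]}}

```text
time_s: 25.2
eef_pos: [0.4651, -0.1416, 0.0497]
tool_rot: [-0.208, 3.134, -0.0]
wrist_force: [0.4, -0.3, -0.8]
opening: 0.0473
gripper_force: 82.3
```

Request:
{"op": "carry_out", "data": {"targets": [[[0, 0, 0, -0.25, 0, 0, -1], [0, 0, 0, -0.25, 0, 0, -1], [0, 0, 0, 0, 0, 0, -1], [0, 0, 0, 0, 0, 0, -1]]]}}

```text
time_s: 25.53
eef_pos: [0.48, -0.1396, 0.0497]
tool_rot: [-0.208, 3.134, -0.0]
wrist_force: [-0.5, 0.1, -0.8]
opening: 0.0476
gripper_force: 82.3
```

```bash
python3 -c "
from h import *
plan([[.4912,-.1381,.0506]],.1323); print(robot.read_state()['ft_torque'])"
```

```text
t 25.5333 p [ 0.48   -0.1396  0.0497] F [-0.5  0.1 -0.8] open 0.0476 gf 82.3 q6 -0.42
turn units [-0.    0.    0.01]
-> [ 0.4912 -0.1381  0.0506] units [-0.378  0.001 -0.029] rows 1 each [-0.378  0.001 -0.029]
[-0.03506971  0.07249123 -0.03343774]
```

Request:
{"op": "carry_out", "data": {"targets": [[[0, 0, 0, -0.15, 0, 0, -1], [0, 0, 0, -0.15, 0, 0, -1], [0, 0, 0, 0, 0, 0, -1], [0, 0, 0, 0, 0, 0, -1]]]}}

```text
time_s: 25.87
eef_pos: [0.4885, -0.1385, 0.0497]
tool_rot: [-0.208, 3.135, -0.0]
wrist_force: [-0.8, -0.8, -0.9]
opening: 0.0474
gripper_force: 82.3
```

Request:
{"op": "carry_out", "data": {"targets": [[[0, 0, 0, -0.07, 0, 0, -1], [0, 0, 0, 0, 0, 0, -1], [0, 0, 0, 0, 0, 0, -1]]]}}

```text
time_s: 26.12
eef_pos: [0.4903, -0.1382, 0.0497]
tool_rot: [0.208, -3.135, -0.0]
wrist_force: [0.2, -0.2, -1.4]
opening: 0.0476
gripper_force: 82.3
```

Request:
{"op": "carry_out", "data": {"targets": [[[0, 0, 0, -0.07, 0, 0, -1], [0, 0, 0, 0, 0, 0, -1], [0, 0, 0, 0, 0, 0, -1]]]}}

```text
time_s: 26.37
eef_pos: [0.4925, -0.1379, 0.0498]
tool_rot: [-0.208, 3.135, -0.0]
wrist_force: [0.2, -0.6, -1.0]
opening: 0.0473
gripper_force: 82.3
```

Request:
{"op": "carry_out", "data": {"targets": [[[0, 0, 0, -0.05, 0, 0, -1], [0, 0, 0, 0, 0, 0, -1], [0, 0, 0, 0, 0, 0, -1]]]}}

```text
time_s: 26.62
eef_pos: [0.494, -0.1377, 0.0497]
tool_rot: [-0.208, 3.135, -0.0]
wrist_force: [0.3, -0.1, -0.6]
opening: 0.0473
gripper_force: 82.3
```

Request:
{"op": "carry_out", "data": {"targets": [[[0, 0, 0, -0.05, 0, 0, -1], [0, 0, 0, 0, 0, 0, -1], [0, 0, 0, 0, 0, 0, -1]]]}}

```text
time_s: 26.87
eef_pos: [0.4955, -0.1375, 0.0497]
tool_rot: [-0.208, 3.135, -0.0]
wrist_force: [0.2, 0.2, -0.7]
opening: 0.0474
gripper_force: 82.3
```

Request:
{"op": "carry_out", "data": {"targets": [[[0, 0, 0, -0.05, 0, 0, -1], [0, 0, 0, 0, 0, 0, -1], [0, 0, 0, 0, 0, 0, -1]]]}}

```text
time_s: 27.12
eef_pos: [0.4957, -0.1373, 0.0493]
tool_rot: [0.207, -3.132, -0.0]
wrist_force: [-3.3, -0.7, -0.7]
opening: 0.0474
gripper_force: 82.3
```

Request:
{"op": "carry_out", "data": {"targets": [[[0, 0, 0, -0.05, 0, 0, -1], [0, 0, 0, 0, 0, 0, -1], [0, 0, 0, 0, 0, 0, -1]]]}}

```text
time_s: 27.37
eef_pos: [0.4957, -0.1372, 0.0488]
tool_rot: [0.206, -3.129, -0.0]
wrist_force: [-5.9, -1.2, -0.2]
opening: 0.0474
gripper_force: 82.4
```

Request:
{"op": "carry_out", "data": {"targets": [[[0, 0, 0, 0.08, 0, 0, -1], [0, 0, 0, 0.08, 0, 0, -1], [0, 0, 0, 0, 0, 0.06, -1], [0, 0, 0, 0, 0, 0.04, -1], [0, 0, 0, 0, 0, 0, -1], [0, 0, 0, 0, 0, 0, -1]]]}}

```text
time_s: 27.87
eef_pos: [0.4944, -0.1378, 0.0471]
tool_rot: [-0.208, 3.133, -0.001]
wrist_force: [0.9, 0.4, 1.4]
opening: 0.0474
gripper_force: 82.4
```

```bash
python3 -c "
from h import *
plan([[.4937,-.1377,.0466]],.1323); print(robot.read_state()['ft_torque'])"
```

```text
t 27.8667 p [ 0.4944 -0.1378  0.0471] F [0.9 0.4 1.4] open 0.0474 gf 82.4 q6 -0.4
turn units [-0.01  0.02  0.  ]
-> [ 0.4937 -0.1377  0.0466] units [0.024 0.008 0.017] rows 1 each [0.024 0.008 0.017]
[ 0.00698458 -0.04852146 -0.05708719]
```

Request:
{"op": "carry_out", "data": {"targets": [[[0, 0, 0, 0.03, 0, 0.03, -1], [0, 0, 0, 0, 0, 0, -1], [0, 0, 0, 0, 0, 0, -1]]]}}

```text
time_s: 28.12
eef_pos: [0.4943, -0.1379, 0.0469]
tool_rot: [-0.208, 3.131, -0.001]
wrist_force: [0.8, 0.1, 5.2]
opening: 0.0478
gripper_force: 82.8
```

Request:
{"op": "carry_out", "data": {"targets": [[[0, 0, 0, 0, 0, 0, 0.6], [0, 0, 0, 0, 0, 0, 0.6], [0, 0, 0, 0, 0, 0, 0.6], [0, 0, 0, 0, 0, 0, 0.6], [0, 0, 0, 0, 0, -0.6, 0.6], [0, 0, 0, 0, 0, -0.8, 0.6], [0, 0, 0, 0, 0, -0.9, -1], [0, 0, 0, 0, 0, -0.9, -1], [0, 0, 0, 0, 0, 0, -1], [0, 0, 0, 0, 0, 0, -1], [0, 0, 0, 0, 0, 0, -1]]]}}

```text
time_s: 29.03
eef_pos: [0.4922, -0.1378, 0.1412]
tool_rot: [0.208, -3.134, -0.0]
wrist_force: [-0.2, -0.2, -0.3]
opening: 0.0076
gripper_force: 0.0
```

```bash
python3 -c "
from h import *
plan([[.5824,-.126,.142],[.5824,-.126,.126],[.5824,-.126,.096]],.1323)
s=vision.read_camera('side'); print(s['img'].shape)
crop(s,235,315,165,225,10,'pics/e2.png')"
```

```text
t 29.0333 p [ 0.4922 -0.1378  0.1412] F [-0.2 -0.2 -0.3] open 0.0076 gf 0.0 q6 -0.41
turn units [ 0.   -0.01  0.  ]
-> [ 0.5824 -0.126   0.142 ] units [-3.033 -0.007 -0.026] rows 4 each [-0.758 -0.002 -0.006]
-> [ 0.5824 -0.126   0.126 ] units [ 0.    -0.     0.533] rows 1 each [ 0.    -0.     0.533]
-> [ 0.5824 -0.126   0.096 ] units [ 0. -0.  1.] rows 1 each [ 0. -0.  1.]
(420, 560, 3)
```

View pics/e2.png

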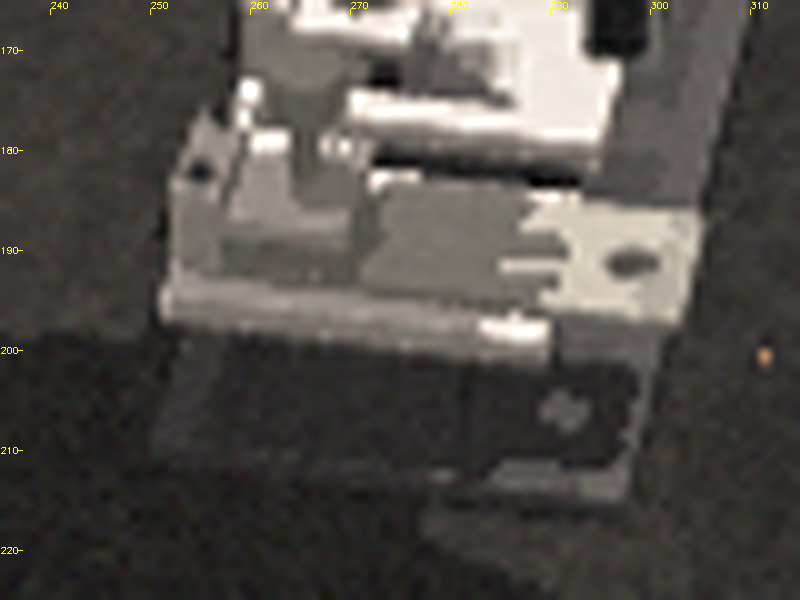

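Request:
{"op": "carry_out", "data": {"targets": [[[0, 0, 0, -0.75, 0, 0, -1], [0, 0, 0, -0.75, 0, 0, -1], [0, 0, 0, -0.75, 0, 0, -1], [0, 0, 0, -0.76, 0, 0, -1], [0, 0, 0, 0, 0, 0, -1], [0, 0, 0, 0, 0, 0.5, -1], [0, 0, 0, 0, 0, 0, -1], [0, 0, 0, 0, 0, 0, -1]]]}}

```text
time_s: 29.75
eef_pos: [0.58, -0.1256, 0.1245]
tool_rot: [0.207, -3.129, -0.002]
wrist_force: [-0.4, 0.2, 0.0]
opening: -0.0002
gripper_force: 0.0
```

Request:
{"op": "carry_out", "data": {"targets": [[[0, 0, 0, 0, 0, 0.1, -1], [0, 0, 0, 0, 0, 0.1, -1], [0, 0, 0, 0, 0, 0.1, -1], [0, 0, 0, 0, 0, 0, -1], [0, 0, 0, 0, 0, 0, -1]]]}}

```text
time_s: 30.17
eef_pos: [0.5822, -0.126, 0.1179]
tool_rot: [-0.208, 3.134, -0.0]
wrist_force: [-0.4, -0.2, 0.4]
opening: 0.0004
gripper_force: 0.0
```

Request:
{"op": "carry_out", "data": {"targets": [[[0, 0, 0, 0, 0, 0.1, -1], [0, 0, 0, 0, 0, 0.1, -1], [0, 0, 0, 0, 0, 0, -1], [0, 0, 0, 0, 0, 0, -1]]]}}

```text
time_s: 30.5
eef_pos: [0.5822, -0.1259, 0.1115]
tool_rot: [0.208, -3.135, -0.0]
wrist_force: [0.9, -0.6, -0.8]
opening: 0.0001
gripper_force: 0.1
```

Request:
{"op": "carry_out", "data": {"targets": [[[0, 0, 0, 0, 0, 0.1, -1], [0, 0, 0, 0, 0, 0.1, -1], [0, 0, 0, 0, 0, 0, -1], [0, 0, 0, 0, 0, 0, -1]]]}}

```text
time_s: 30.83
eef_pos: [0.582, -0.1259, 0.1052]
tool_rot: [0.208, -3.134, -0.0]
wrist_force: [0.2, -0.4, 0.3]
opening: -0.0004
gripper_force: 0.0
```

```bash
python3 -c "
from h import *
plan([[.5824,-.126,.096]],.1323)
s=vision.read_camera('side'); p=robot.read_state()['eef_pos']; print(proj(s,p-[0,0,.002]))
im=s['img'][140:200,235:315,::-1]; im=(255*(im/255.)**.5).astype('uint8')
cv2.imwrite('pics/e3.png',cv2.resize(im,None,fx=10,fy=10,interpolation=cv2.INTER_CUBIC))"
```

```text
t 30.8333 p [ 0.582  -0.1259  0.1052] F [ 0.2 -0.4  0.3] open -0.0004 gf 0.0 q6 -0.35
turn units [ 0.   -0.01  0.  ]
-> [ 0.5824 -0.126   0.096 ] units [-0.014 -0.006  0.308] rows 1 each [-0.014 -0.006  0.308]
[[265.58573044 175.5804708 ]]
```

Request:
{"op": "carry_out", "data": {"targets": [[[0, 0, 0, 0, 0, 0.1, -1], [0, 0, 0, 0, 0, 0.1, -1], [0, 0, 0, 0, 0, 0, -1], [0, 0, 0, 0, 0, 0, -1]]]}}

```text
time_s: 31.22
eef_pos: [0.582, -0.1259, 0.0993]
tool_rot: [0.208, -3.134, -0.0]
wrist_force: [0.7, -0.3, -0.2]
opening: 0.0002
gripper_force: 0.0
```

Request:
{"op": "carry_out", "data": {"targets": [[[0, 0, 0, 0, 0, 0.08, -1], [0, 0, 0, 0, 0, 0, -1], [0, 0, 0, 0, 0, 0, -1]]]}}

```text
time_s: 31.47
eef_pos: [0.5821, -0.126, 0.0971]
tool_rot: [0.208, -3.134, -0.0]
wrist_force: [-0.3, -0.4, 1.1]
opening: -0.0002
gripper_force: 0.0
```

Request:
{"op": "carry_out", "data": {"targets": [[[0, 0, 0, 0, 0, 0.08, -1], [0, 0, 0, 0, 0, 0, -1], [0, 0, 0, 0, 0, 0, -1]]]}}

```text
time_s: 31.72
eef_pos: [0.5823, -0.126, 0.0961]
tool_rot: [-0.208, 3.134, -0.0]
wrist_force: [-2.8, 0.8, 6.3]
opening: 0.0
gripper_force: 3.2
```

Request:
{"op": "carry_out", "data": {"targets": [[[0, 0, 0, 0, 0, 0.08, -1], [0, 0, 0, 0, 0, 0.06, -1], [0, 0, 0, 0, 0, 0, -1], [0, 0, 0, 0, 0, 0, -1]]]}}

```text
time_s: 32.05
eef_pos: [0.5824, -0.126, 0.0959]
tool_rot: [-0.208, 3.131, -0.002]
wrist_force: [-9.3, 2.9, 25.3]
opening: -0.0003
gripper_force: 12.7
```

Request:
{"op": "carry_out", "data": {"targets": [[[0, 0, 0, 0, 0, -0.5, -1], [0, 0, 0, 0, 0, -0.9, 0.1], [0, 0, 0, 0, -0.8, 0, 0.1], [0, 0, 0, 0, -0.8, 0, 0.1], [0, 0, 0, 0, -0.8, 0, 0.1], [0, 0, 0, 0, -0.77, 0, 0.1], [0, 0, 0, 0, 0, 0, 0.1], [0, 0, 0, 0, 0, 0, 0.1]]]}}

```text
time_s: 32.72
eef_pos: [0.5945, -0.2213, 0.1322]
tool_rot: [0.204, -3.135, -0.001]
wrist_force: [-0.3, 1.2, 0.9]
opening: 0.0468
gripper_force: 0.0
```

```bash
python3 -c "
from h import *
plan([[.5949,-.2202,.13],[.5949,-.2202,.086]],.1323)
s=vision.read_camera('side'); o=cv2.resize(cv2.imread('pics/side0.png'),(560,420),interpolation=cv2.INTER_AREA)
g0=cv2.cvtColor(o,cv2.COLOR_BGR2GRAY); g=cv2.cvtColor(s['img'],cv2.COLOR_RGB2GRAY)
for nm,(y0,y1,x0,x1) in {'pin2':(174,190,257,274)}.items():
  r=cv2.matchTemplate(g[155:200,245:285],g0[y0:y1,x0:x1],cv2.TM_CCOEFF_NORMED); _,v,_,l=cv2.minMaxLoc(r); print(nm,v,l[0]+245-x0,l[1]+155-y0)
"
```

```text
t 32.7167 p [ 0.5945 -0.2213  0.1322] F [-0.3  1.2  0.9] open 0.0468 gf 0.0 q6 -0.49
turn units [ 0.01 -0.   -0.03]
-> [ 0.5949 -0.2202  0.13  ] units [-0.018  0.036  0.073] rows 1 each [-0.018  0.036  0.073]
-> [ 0.5949 -0.2202  0.086 ] units [ 0.    -0.     1.467] rows 2 each [ 0.    -0.     0.733]
pin2 0.7180861234664917 0 0
```

Request:
{"op": "carry_out", "data": {"targets": [[[0, 0, 0, -0.02, 0.03, 0.37, 0.1], [0, 0, 0, 0, 0, 0.4, 0.1], [0, 0, 0, 0, 0, 0.4, 0.1], [0, 0, 0, 0, 0, 0.35, 0.1], [0, 0, 0, 0, 0, 0, 0.1], [0, 0, 0, 0, 0, 0, 0.1]]]}}

```text
time_s: 33.27
eef_pos: [0.5945, -0.2181, 0.086]
tool_rot: [0.21, -3.132, -0.002]
wrist_force: [0.5, -0.3, 0.2]
opening: 0.0469
gripper_force: 0.0
```

Request:
{"op": "carry_out", "data": {"targets": [[[0, 0, 0, 0, 0, 0, -1], [0, 0, 0, 0, 0, 0, -1], [0, 0, 0, 0, 0, 0, -1], [0, 0, 0, 0, 0, 0, -1], [0, 0, 0, 0, 0, 0, -1], [0, 0, 0, 0, 0, 0, -1]]], "grip_force": 30}}

```text
time_s: 33.77
eef_pos: [0.596, -0.2199, 0.0882]
tool_rot: [-0.207, 3.133, -0.002]
wrist_force: [1.7, -1.6, 2.2]
opening: 0.0221
gripper_force: 29.6
```

Request:
{"op": "carry_out", "data": {"targets": [[[0, 0, 0, 0, 0, -0.25, -1], [0, 0, 0, 0, 0, -0.25, -1], [0, 0, 0, 0, 0, -0.25, -1], [0, 0, 0, 0, 0, -0.2, -1], [0, 0, 0, 0, 0, 0, -1], [0, 0, 0, 0, 0, 0, -1]]]}}

```text
time_s: 34.27
eef_pos: [0.5954, -0.2199, 0.1153]
tool_rot: [0.208, -3.135, 0.001]
wrist_force: [3.0, -4.4, -4.2]
opening: 0.0216
gripper_force: 32.0
```

Request:
{"op": "carry_out", "data": {"targets": [[[0, 0, 0, 0, 0, 0, 0.1], [0, 0, 0, 0, 0, 0, 0.1], [0, 0, 0, 0, 0, 0, 0.1], [0, 0, 0, 0, 0, -0.7, 0.1], [0, 0, 0, 0, 0, -0.8, -1], [0, 0, 0.6, 0, 0, 0, -1], [0, 0, 0.6, 0, 0, 0, -1], [0, 0, 0, 0, 0, 0, -1], [0, 0, 0, 0, 0, 0, -1]]]}}

```text
time_s: 35.02
eef_pos: [0.5949, -0.2188, 0.1608]
tool_rot: [0.06, -3.141, -0.001]
wrist_force: [-0.9, 0.0, -0.3]
opening: -0.0
gripper_force: 0.0
```

```bash
python3 -c "
from h import *
plan([[.5915,.1655,.15],[.5915,.1655,.085]],.03)
s=vision.read_camera('side'); o=cv2.resize(cv2.imread('pics/side0.png'),(560,420),interpolation=cv2.INTER_AREA)
g0=cv2.cvtColor(o,cv2.COLOR_BGR2GRAY); g=cv2.cvtColor(s['img'],cv2.COLOR_RGB2GRAY)
for nm,(y0,y1,x0,x1),m in (('strip hole a',(246,258,203,219),12),('hole b',(254,266,239,256),12),('pin2',(174,190,257,274),12)):
  r=cv2.matchTemplate(g[y0-m:y1+m,x0-m:x1+m],g0[y0:y1,x0:x1],cv2.TM_CCOEFF_NORMED); _,v,_,l=cv2.minMaxLoc(r); print(nm,round(v,2),l[0]-m,l[1]-m)
"
```

```text
t 35.0167 p [ 0.5949 -0.2188  0.1608] F [-0.9  0.  -0.3] open -0.0 gf 0.0 q6 -0.39
turn units [ 0.01 -0.01  0.1 ]
-> [0.5915 0.1655 0.15  ] units [-0.269 12.808  0.36 ] rows 13 each [-0.021  0.985  0.028]
-> [0.5915 0.1655 0.085 ] units [ 0.    -0.     2.167] rows 3 each [ 0.    -0.     0.722]
strip hole a 0.97 0 0
hole b 0.97 0 0
pin2 0.69 0 0
```

Request:
{"op": "carry_out", "data": {"targets": [[[0, 0, 0.1, 0, 0.98, 0, -1], [0, 0, 0, -0.02, 0.98, 0, -1], [0, 0, 0, -0.02, 0.98, 0, -1], [0, 0, 0, -0.02, 0.98, 0, -1], [0, 0, 0, -0.02, 0.98, 0, -1], [0, 0, 0, -0.02, 0.98, 0, -1], [0, 0, 0, -0.02, 0.98, 0, -1], [0, 0, 0, -0.02, 0.98, 0, -1], [0, 0, 0, -0.02, 0.98, 0, -1], [0, 0, 0, -0.02, 0.98, 0, -1], [0, 0, 0, -0.02, 0.98, 0, -1], [0, 0, 0, -0.02, 0.98, 0, -1]]]}}

```text
time_s: 36.07
eef_pos: [0.5909, 0.135, 0.1603]
tool_rot: [0.046, -3.14, 0.0]
wrist_force: [0.7, 0.8, -0.1]
opening: -0.0001
gripper_force: 0.0
```

Request:
{"op": "carry_out", "data": {"targets": [[[0, 0, 0, -0.02, 0.98, 0, -1], [0, 0, 0, 0, 0, 0.8, -1], [0, 0, 0, 0, 0, 0.8, -1], [0, 0, 0, 0, 0, 0.6, -1], [0, 0, 0, 0, 0, 0, -1], [0, 0, 0, 0, 0, 0, -1]]]}}

```text
time_s: 36.57
eef_pos: [0.59, 0.1628, 0.0934]
tool_rot: [0.046, -3.137, 0.001]
wrist_force: [0.1, 0.6, 0.0]
opening: -0.0004
gripper_force: 0.0
```

```bash
python3 -c "
from h import *
plan([[.5915,.1655,.0661]],.03)"
```

```text
t 36.5667 p [0.59   0.1628 0.0934] F [0.1 0.6 0. ] open -0.0004 gf 0.0 q6 0.24
turn units [-0.01 -0.05 -0.01]
-> [0.5915 0.1655 0.0661] units [-0.053  0.089  0.91 ] rows 1 each [-0.053  0.089  0.91 ]
```

Request:
{"op": "carry_out", "data": {"targets": [[[0, 0, 0, -0.03, 0.08, 0.4, -1], [0, 0, 0, 0, 0, 0.4, -1], [0, 0, 0, 0, 0, 0.1, -1], [0, 0, 0, 0, 0, 0.06, -1], [0, 0, 0, 0, 0, 0, -1], [0, 0, 0, 0, 0, 0, -1]]]}}

```text
time_s: 37.07
eef_pos: [0.5929, 0.1655, 0.0668]
tool_rot: [-0.044, 3.14, 0.001]
wrist_force: [0.1, 0.2, -0.6]
opening: -0.0001
gripper_force: 0.0
```

Request:
{"op": "carry_out", "data": {"targets": [[[0, 0, 0, 0, 0, 0.02, -1], [0, 0, 0, 0, 0, 0, -1]]]}}

```text
time_s: 37.23
eef_pos: [0.5929, 0.1656, 0.0661]
tool_rot: [-0.044, 3.139, 0.001]
wrist_force: [0.2, -0.3, 2.1]
opening: -0.0003
gripper_force: 0.8
```

Request:
{"op": "carry_out", "data": {"targets": [[[0, 0, 0, 0, 0, 0.06, -1], [0, 0, 0, 0, 0, 0, -1], [0, 0, 0, 0.2, 0, 0, -1], [0, 0, 0, 0.4, 0, 0, -1], [0, 0, 0, 0.4, 0, 0, -1], [0, 0, 0, 0.4, 0, 0, -1], [0, 0, 0, 0.3, 0, 0, -1], [0, 0, 0, 0, 0, 0, -1]]]}}

```text
time_s: 37.9
eef_pos: [0.5417, 0.1645, 0.0661]
tool_rot: [-0.045, 3.137, 0.002]
wrist_force: [-2.8, -0.2, 9.7]
opening: 0.0002
gripper_force: 4.9
```

Request:
{"op": "carry_out", "data": {"targets": [[[0, 0, 0, 0.3, 0, 0, -1], [0, 0, 0, 0.4, 0, 0, -1], [0, 0, 0, 0.4, 0, 0, -1], [0, 0, 0, 0.4, 0, 0, -1], [0, 0, 0, 0.25, 0, 0, -1], [0, 0, 0, 0, 0, 0, -1], [0, 0, 0, 0, 0, 0, -1]]]}}

```text
time_s: 38.48
eef_pos: [0.4896, 0.1632, 0.066]
tool_rot: [-0.045, 3.138, 0.003]
wrist_force: [-3.3, -0.7, 11.9]
opening: -0.0002
gripper_force: 6.2
```

Request:
{"op": "carry_out", "data": {"targets": [[[0, 0, 0, 0, 0, -0.3, -1], [0, 0, 0, 0, 0, -1, -1], [0, 0, 0, 0, 0, -1, 1], [0, 0, 0, 0, 0, 0, 1], [0, 0, 0, 0, 0, 0, 1], [0, 0, 0, 0, 0, 0, 1]]]}}

```text
time_s: 38.98
eef_pos: [0.4886, 0.1624, 0.1325]
tool_rot: [-0.045, 3.141, -0.0]
wrist_force: [-0.1, -0.4, -0.7]
opening: 0.0479
gripper_force: 0.0
```

```bash
python3 -c "
from h import *
plan([[.434,.161,.125],[.434,.161,.046]],.03)
s=vision.read_camera('side'); o=cv2.resize(cv2.imread('pics/side0.png'),(560,420),interpolation=cv2.INTER_AREA)
g0=cv2.cvtColor(o,cv2.COLOR_BGR2GRAY); g=cv2.cvtColor(s['img'],cv2.COLOR_RGB2GRAY)
r=cv2.matchTemplate(g[225:290,225:310],g0[246:258,203:219],cv2.TM_CCOEFF_NORMED)
for _ in range(3):
  _,v,_,l=cv2.minMaxLoc(r); px=(l[0]+225-203+211.25,l[1]+225-246+251.75); print(round(v,2),px,onz(s,px,.064)); cv2.circle(r,l,6,-1,-1)
crop(s,190,300,215,305,7,'pics/d4.png')
print(onz(s,(211.25,251.75),.064),onz(s,(246.75,260),.064))
"
```

```text
t 38.9833 p [0.4886 0.1624 0.1325] F [-0.1 -0.4 -0.7] open 0.0479 gf 0.0 q6 0.29
turn units [-0.    0.   -0.02]
-> [0.434 0.161 0.125] units [1.819 0.008 0.25 ] rows 2 each [0.91  0.004 0.125]
-> [0.434 0.161 0.046] units [ 0.    -0.     2.633] rows 3 each [ 0.    -0.     0.878]
0.5 (250.25, 259.75) [0.52061976 0.16423549]
0.37 (286.25, 270.75) [0.42625048 0.17173421]
0.35 (233.25, 249.75) [0.57298904 0.14473952]
[0.62193712 0.16862795] [0.52839914 0.16774141]
```

Request:
{"op": "carry_out", "data": {"targets": [[[0, 0, 0, 0.92, 0, 0, 1], [0, 0, 0, 0.92, 0, 0.2, 1], [0, 0, 0, 0, 0, 0, 1], [0, 0, 0, 0, 0, 0.6, 1], [0, 0, 0, 0, 0, 0.7, 1], [0, 0, 0, 0, 0, 0.7, 1], [0, 0, 0, 0, 0, 0.65, 1], [0, 0, 0, 0, 0, 0, 1], [0, 0, 0, 0, 0, 0, 1], [0, 0, 0, 0, 0, 0, 1]]]}}

```text
time_s: 39.87
eef_pos: [0.4337, 0.1609, 0.0472]
tool_rot: [0.045, -3.141, 0.0]
wrist_force: [0.2, 0.3, 0.3]
opening: 0.0857
gripper_force: 0.0
```

```bash
python3 -c "
from h import *
plan([[.4325,.161,.0462]],.03)"
```

```text
t 39.8667 p [0.4337 0.1609 0.0472] F [0.2 0.3 0.3] open 0.0857 gf 0.0 q6 0.33
turn units [-0.   -0.   -0.02]
-> [0.4325 0.161  0.0462] units [0.041 0.003 0.034] rows 1 each [0.041 0.003 0.034]
```

Request:
{"op": "carry_out", "data": {"targets": [[[0, 0, 0, 0.04, 0, 0.03, 1], [0, 0, 0, 0, 0, 0, 0.3], [0, 0, 0, 0, 0, 0, -1], [0, 0, 0, 0, 0, 0, -1], [0, 0, 0, 0, 0, 0, -1], [0, 0, 0, 0, 0, 0, -1], [0, 0, 0, 0, 0, 0, -1], [0, 0, 0, 0, 0, 0, -1]]], "grip_force": 80}}

```text
time_s: 40.53
eef_pos: [0.4328, 0.161, 0.047]
tool_rot: [-0.045, 3.14, 0.001]
wrist_force: [-1.6, -0.8, 5.2]
opening: 0.0473
gripper_force: 81.1
```

Request:
{"op": "carry_out", "data": {"targets": [[[0, 0, 0, 0, 0, -0.3, -1], [0, 0, 0, 0, 0, -0.5, -1], [0, 0, 0, 0, 0, -0.7, -1], [0, 0, 0, 0, 0, -0.6, -1], [0, 0, 0, 0, 0, 0, -1], [0, 0, 0, 0, 0, 0, -1]]]}}

```text
time_s: 41.03
eef_pos: [0.4332, 0.1612, 0.1102]
tool_rot: [-0.045, 3.139, 0.002]
wrist_force: [-0.4, -0.4, -0.7]
opening: 0.0472
gripper_force: 82.2
```

```bash
python3 -c "
from h import *
P=np.array([.5949,-.2202]); u=np.array([np.cos(.1323),np.sin(.1323)])
a=P-.0895*u; b=a-.06*u; print(a,b)
plan([[*b,.112],[*b,.051],[*a,.051]],.1323)"
```

```text
[ 0.50618213 -0.23200634] [ 0.44670646 -0.2399212 ]
t 41.0333 p [0.4332 0.1612 0.1102] F [-0.4 -0.4 -0.7] open 0.0472 gf 82.2 q6 0.33
turn units [ 0.01  0.03 -1.3 ]
-> [ 0.4467 -0.2399  0.112 ] units [  1.318 -13.313  -0.059] rows 14 each [ 0.094 -0.951 -0.004]
-> [ 0.4467 -0.2399  0.051 ] units [ 0.    -0.     2.033] rows 3 each [ 0.    -0.     0.678]
-> [ 0.5062 -0.232   0.051 ] units [-2.  0.  0.] rows 2 each [-1.  0.  0.]
```

Request:
{"op": "carry_out", "data": {"targets": [[[0, 0, -0.4, 0, 0, 0, -1], [0, 0, -0.5, 0, 0, 0, -1], [0, 0, -0.4, 0.1, -0.5, 0, -1], [0, 0, 0, 0.1, -0.9, 0, -1], [0, 0, 0, 0.1, -0.9, 0, -1], [0, 0, 0, 0.1, -0.9, 0, -1], [0, 0, 0, 0.1, -0.9, 0, -1], [0, 0, 0, 0.1, -0.9, 0, -1], [0, 0, 0, 0.1, -0.9, 0, -1], [0, 0, 0, 0.1, -0.9, 0, -1], [0, 0, 0, 0.1, -0.9, 0, -1], [0, 0, 0, 0.1, -0.9, 0, -1]]]}}

```text
time_s: 42.03
eef_pos: [0.4349, -0.0999, 0.1078]
tool_rot: [0.208, -3.132, -0.001]
wrist_force: [0.8, -0.2, -0.4]
opening: 0.0476
gripper_force: 82.3
```

Request:
{"op": "carry_out", "data": {"targets": [[[0, 0, 0, 0.1, -0.9, 0, -1], [0, 0, 0, 0.1, -0.9, 0, -1], [0, 0, 0, 0.1, -0.9, 0, -1], [0, 0, 0, 0.1, -0.9, 0, -1], [0, 0, 0, 0, -0.6, 0, -1], [0, 0, 0, 0, -0.4, 0, -1], [0, 0, 0, 0, 0, 0, -1], [0, 0, 0, 0, 0, 0, -1], [0, 0, 0, 0, 0, 0, -1]]]}}

```text
time_s: 42.78
eef_pos: [0.4418, -0.236, 0.1084]
tool_rot: [0.209, -3.133, -0.002]
wrist_force: [0.2, 0.2, 0.0]
opening: 0.0475
gripper_force: 82.3
```

```bash
python3 -c "
from h import *
plan([[.4467,-.2399,.112],[.4467,-.2399,.051]],.1323)"
```

```text
t 42.7833 p [ 0.4418 -0.236   0.1084] F [0.2 0.2 0. ] open 0.0475 gf 82.3 q6 -0.62
turn units [ 0.02 -0.02  0.01]
-> [ 0.4467 -0.2399  0.112 ] units [-0.144 -0.15  -0.121] rows 1 each [-0.144 -0.15  -0.121]
-> [ 0.4467 -0.2399  0.051 ] units [ 0.    -0.     2.033] rows 3 each [ 0.    -0.     0.678]
```

Request:
{"op": "carry_out", "data": {"targets": [[[0, 0, 0, -0.14, -0.15, 0, -1], [0, 0, 0, 0, 0, 0.4, -1], [0, 0, 0, 0, 0, 0.6, -1], [0, 0, 0, 0, 0, 0.5, -1], [0, 0, 0, 0, 0, 0.35, -1], [0, 0, 0, 0, 0, 0, -1], [0, 0, 0, 0, 0, 0, -1], [0, 0, 0, 0, 0, 0, -1]]]}}

```text
time_s: 43.45
eef_pos: [0.448, -0.2409, 0.0543]
tool_rot: [-0.209, 3.134, -0.001]
wrist_force: [-0.2, 0.2, -0.9]
opening: 0.0473
gripper_force: 82.3
```

```bash
python3 -c "
from h import *
plan([[.4467,-.2399,.051],[.5062,-.232,.051]],.1323)"
```

```text
t 43.45 p [ 0.448  -0.2409  0.0543] F [-0.2  0.2 -0.9] open 0.0473 gf 82.3 q6 -0.63
turn units [-0.01  0.01  0.01]
-> [ 0.4467 -0.2399  0.051 ] units [0.04  0.038 0.11 ] rows 1 each [0.04  0.038 0.11 ]
-> [ 0.5062 -0.232   0.051 ] units [-2.001e+00 -1.000e-03 -0.000e+00] rows 2 each [-1. -0. -0.]
```

Request:
{"op": "carry_out", "data": {"targets": [[[0, 0, 0, 0, 0.03, 0.11, -1], [0, 0, 0, -0.3, 0, 0, -1], [0, 0, 0, -0.3, 0, 0, -1], [0, 0, 0, 0, 0, 0, -1], [0, 0, 0, 0, 0, 0, -1]]]}}

```text
time_s: 43.87
eef_pos: [0.4662, -0.2379, 0.0506]
tool_rot: [-0.209, 3.134, -0.001]
wrist_force: [1.1, -0.2, -1.4]
opening: 0.0473
gripper_force: 82.3
```

Request:
{"op": "carry_out", "data": {"targets": [[[0, 0, 0, -0.25, 0, 0, -1], [0, 0, 0, -0.25, 0, 0, -1], [0, 0, 0, 0, 0, 0, -1], [0, 0, 0, 0, 0, 0, -1]]]}}

```text
time_s: 44.2
eef_pos: [0.4804, -0.2358, 0.0503]
tool_rot: [-0.209, 3.134, -0.0]
wrist_force: [-0.4, -0.8, -1.1]
opening: 0.0474
gripper_force: 82.3
```

Request:
{"op": "carry_out", "data": {"targets": [[[0, 0, 0, -0.25, 0, 0, -1], [0, 0, 0, -0.25, 0, 0, -1], [0, 0, 0, 0, 0, 0, -1], [0, 0, 0, 0, 0, 0, -1]]]}}

```text
time_s: 44.53
eef_pos: [0.4954, -0.2338, 0.0503]
tool_rot: [-0.209, 3.134, -0.0]
wrist_force: [0.9, -0.9, -0.4]
opening: 0.0472
gripper_force: 82.3
```

```bash
python3 -c "
from h import *
plan([[.5062,-.232,.051]],.1323)"
```

```text
t 44.5333 p [ 0.4954 -0.2338  0.0503] F [ 0.9 -0.9 -0.4] open 0.0472 gf 82.3 q6 -0.57
turn units [-0.    0.    0.01]
-> [ 0.5062 -0.232   0.051 ] units [-0.366  0.012 -0.023] rows 1 each [-0.366  0.012 -0.023]
```

Request:
{"op": "carry_out", "data": {"targets": [[[0, 0, 0, -0.15, 0.01, 0, -1], [0, 0, 0, -0.15, 0, 0, -1], [0, 0, 0, 0, 0, 0, -1], [0, 0, 0, 0, 0, 0, -1]]]}}

```text
time_s: 44.87
eef_pos: [0.5039, -0.2323, 0.0503]
tool_rot: [-0.208, 3.135, -0.0]
wrist_force: [0.1, -0.6, -1.1]
opening: 0.0473
gripper_force: 82.3
```

Request:
{"op": "carry_out", "data": {"targets": [[[0, 0, 0, -0.05, 0, 0, -1], [0, 0, 0, 0, 0, 0, -1], [0, 0, 0, 0, 0, 0, -1]]]}}

```text
time_s: 45.12
eef_pos: [0.505, -0.2322, 0.0503]
tool_rot: [0.208, -3.135, -0.0]
wrist_force: [0.3, -0.3, -1.0]
opening: 0.0474
gripper_force: 82.3
```

Request:
{"op": "carry_out", "data": {"targets": [[[0, 0, 0, -0.05, 0, 0, -1], [0, 0, 0, 0, 0, 0, -1], [0, 0, 0, 0, 0, 0, -1]]]}}

```text
time_s: 45.37
eef_pos: [0.5066, -0.232, 0.0504]
tool_rot: [-0.208, 3.135, -0.0]
wrist_force: [-1.5, -0.2, -0.9]
opening: 0.0475
gripper_force: 82.3
```

Request:
{"op": "carry_out", "data": {"targets": [[[0, 0, 0, -0.05, 0, 0, -1], [0, 0, 0, 0, 0, 0, -1], [0, 0, 0, 0, 0, 0, -1]]]}}

```text
time_s: 45.62
eef_pos: [0.508, -0.2318, 0.0503]
tool_rot: [0.208, -3.134, -0.0]
wrist_force: [-0.5, 0.2, -0.5]
opening: 0.0475
gripper_force: 82.3
```

Request:
{"op": "carry_out", "data": {"targets": [[[0, 0, 0, -0.04, 0, 0, -1], [0, 0, 0, 0, 0, 0, -1], [0, 0, 0, 0, 0, 0, -1]]]}}

```text
time_s: 45.87
eef_pos: [0.508, -0.2316, 0.0499]
tool_rot: [0.207, -3.132, -0.0]
wrist_force: [-4.5, -1.1, -0.9]
opening: 0.047
gripper_force: 82.4
```

Request:
{"op": "carry_out", "data": {"targets": [[[0, 0, 0, 0.06, 0, 0, -1], [0, 0, 0, 0.05, 0, 0, -1], [0, 0, 0, 0, 0, 0.06, -1], [0, 0, 0, 0, 0, 0.06, -1], [0, 0, 0, 0, 0, 0, -1], [0, 0, 0, 0, 0, 0, -1]]]}}

```text
time_s: 46.37
eef_pos: [0.5068, -0.2322, 0.0474]
tool_rot: [-0.208, 3.133, -0.001]
wrist_force: [-0.0, -0.6, 3.0]
opening: 0.0474
gripper_force: 82.6
```

Request:
{"op": "carry_out", "data": {"targets": [[[0, 0, 0, 0, 0, 0, -1], [0, 0, 0, 0, 0, 0, -1]]]}}

```text
time_s: 46.53
eef_pos: [0.5068, -0.2322, 0.0473]
tool_rot: [-0.208, 3.133, -0.001]
wrist_force: [1.4, 0.1, 4.5]
opening: 0.0473
gripper_force: 82.7
```

Request:
{"op": "carry_out", "data": {"targets": [[[0, 0, 0, 0.02, 0, 0, -1], [0, 0, 0, 0, 0, 0, 0.6], [0, 0, 0, 0, 0, 0, 0.6], [0, 0, 0, 0, 0, 0, 0.6], [0, 0, 0, 0, 0, 0, 0.6], [0, 0, 0, 0, 0, -0.6, 0.6], [0, 0, 0, 0, 0, -0.8, 0.6], [0, 0, 0, 0, 0, -0.9, -1], [0, 0, 0, 0, 0, -0.9, -1], [0, 0, 0, 0, 0, 0, -1], [0, 0, 0, 0, 0, 0, -1], [0, 0, 0, 0, 0, 0, -1]]]}}

```text
time_s: 47.53
eef_pos: [0.5049, -0.2319, 0.1421]
tool_rot: [0.208, -3.134, -0.001]
wrist_force: [-0.3, -0.5, -0.9]
opening: 0.0076
gripper_force: 0.0
```

```bash
python3 -c "
from h import *
plan([[.595,-.2202,.142],[.595,-.2202,.126]],.1323)"
```

```text
t 47.5333 p [ 0.5049 -0.2319  0.1421] F [-0.3 -0.5 -0.9] open 0.0076 gf 0.0 q6 -0.56
turn units [ 0.01 -0.01  0.  ]
-> [ 0.595  -0.2202  0.142 ] units [-3.028e+00 -8.000e-03  3.000e-03] rows 4 each [-0.757 -0.002  0.001]
-> [ 0.595  -0.2202  0.126 ] units [ 0.    -0.     0.533] rows 1 each [ 0.    -0.     0.533]
```

Request:
{"op": "carry_out", "data": {"targets": [[[0, 0, 0, -0.75, 0, 0, -1], [0, 0, 0, -0.75, 0, 0, -1], [0, 0, 0, -0.75, 0, 0, -1], [0, 0, 0, -0.77, 0, 0, -1], [0, 0, 0, 0, 0, 0, -1], [0, 0, 0, 0, 0, 0.5, -1], [0, 0, 0, 0, 0, 0, -1], [0, 0, 0, 0, 0, 0, -1]]]}}

```text
time_s: 48.2
eef_pos: [0.593, -0.2195, 0.1251]
tool_rot: [0.207, -3.129, -0.004]
wrist_force: [0.3, -0.0, 0.3]
opening: -0.0002
gripper_force: 0.0
```

Request:
{"op": "carry_out", "data": {"targets": [[[0, 0, 0, 0, 0, 0.1, -1], [0, 0, 0, 0, 0, 0.1, -1], [0, 0, 0, 0, 0, 0.1, -1], [0, 0, 0, 0, 0, 0.1, -1], [0, 0, 0, 0, 0, 0, -1]]]}}

```text
time_s: 48.62
eef_pos: [0.595, -0.2203, 0.1156]
tool_rot: [-0.207, 3.135, -0.0]
wrist_force: [0.1, -1.0, 0.5]
opening: 0.0002
gripper_force: 0.0
```

Request:
{"op": "carry_out", "data": {"targets": [[[0, 0, 0, 0, 0, 0.1, -1], [0, 0, 0, 0, 0, 0.1, -1], [0, 0, 0, 0, 0, 0.1, -1], [0, 0, 0, 0, 0, 0, -1], [0, 0, 0, 0, 0, 0, -1]]]}}

```text
time_s: 49.03
eef_pos: [0.5951, -0.22, 0.1061]
tool_rot: [0.208, -3.134, -0.001]
wrist_force: [0.8, 0.0, 0.2]
opening: 0.0001
gripper_force: 0.0
```

Request:
{"op": "carry_out", "data": {"targets": [[[0, 0, 0, 0, 0, 0.1, -1], [0, 0, 0, 0, 0, 0.1, -1], [0, 0, 0, 0, 0, 0, -1], [0, 0, 0, 0, 0, 0, -1]]]}}

```text
time_s: 49.37
eef_pos: [0.5951, -0.22, 0.1002]
tool_rot: [0.208, -3.134, -0.001]
wrist_force: [1.0, 0.7, -0.7]
opening: -0.0001
gripper_force: 0.0
```

Request:
{"op": "carry_out", "data": {"targets": [[[0, 0, 0, 0, 0, 0.1, -1], [0, 0, 0, 0, 0, 0.06, -1], [0, 0, 0, 0, 0, 0, -1], [0, 0, 0, 0, 0, 0, -1]]]}}

```text
time_s: 49.7
eef_pos: [0.5953, -0.2202, 0.0961]
tool_rot: [-0.208, 3.134, -0.0]
wrist_force: [-1.3, -0.6, 2.5]
opening: 0.0003
gripper_force: 1.6
```

Request:
{"op": "carry_out", "data": {"targets": [[[0, 0, 0, 0, 0, 0.1, -1], [0, 0, 0, 0, 0, 0.06, -1], [0, 0, 0, 0, 0, 0, -1], [0, 0, 0, 0, 0, 0, -1]]]}}

```text
time_s: 50.03
eef_pos: [0.5954, -0.2202, 0.0959]
tool_rot: [-0.208, 3.132, -0.002]
wrist_force: [-8.0, 2.4, 23.1]
opening: 0.0001
gripper_force: 11.3
```

Request:
{"op": "carry_out", "data": {"targets": [[[0, 0, 0, 0, 0, -0.8, -1], [0, 0, 0, 0, 0, -1, -1], [0, 0, 0, 0, 0, -1, -1], [0, 0, 0, 1, 0, -0.8, -1], [0, 0, 0, 1, 0.3, -0.5, -1], [0, 0, 0, 1, 0.5, 0, -1], [0, 0, 0, 1, 0.9, 0, -1], [0, 0, 0, 1, 0.9, 0, -1], [0, 0, 0, 1, 0.9, 0, -1], [0, 0, 0, 0.5, 1, 0, -1], [0, 0, 0, 0, 1, 0, -1], [0, 0, 0, 0, 1, 0, -1]]]}}

```text
time_s: 51.03
eef_pos: [0.3746, -0.0518, 0.2141]
tool_rot: [-0.205, 3.134, -0.0]
wrist_force: [0.7, 0.0, -0.2]
opening: -0.0003
gripper_force: 0.0
```

Request:
{"op": "carry_out", "data": {"targets": [[[0, 0, 0, 0, 1, 0, -1], [0, 0, 0, 0, 1, 0, -1], [0, 0, 0, 0, 1, 0, -1], [0, 0, 0, 0, 1, 0, -1], [0, 0, 0, 0, 1, 0, -1], [0, 0, 0, 0, 1, 0, -1], [0, 0, 0, 0, 1, 0, -1], [0, 0, 0, 0, 0, 0, -1], [0, 0, 0, 0, 0, 0, -1]]]}}

```text
time_s: 51.78
eef_pos: [0.348, 0.1567, 0.2138]
tool_rot: [0.214, -3.134, 0.001]
wrist_force: [-0.2, -0.2, 0.2]
opening: 0.0001
gripper_force: 0.0
```

```bash
python3 -c "
from h import *
print(robot.read_state()['eef_pos'])
s=vision.read_camera('side'); t=vision.read_camera('top')
a=crop(s,235,320,130,225,5); b=crop(t,304,394,150,230,4)
z=np.zeros((475,785,3),np.uint8); z[:a.shape[0],:425]=a; z[:b.shape[0],425:]=b
cv2.imwrite('pics/f.png',z)"
```

```text
[0.3480258  0.15665408 0.21376391]
```

View pics/f.png

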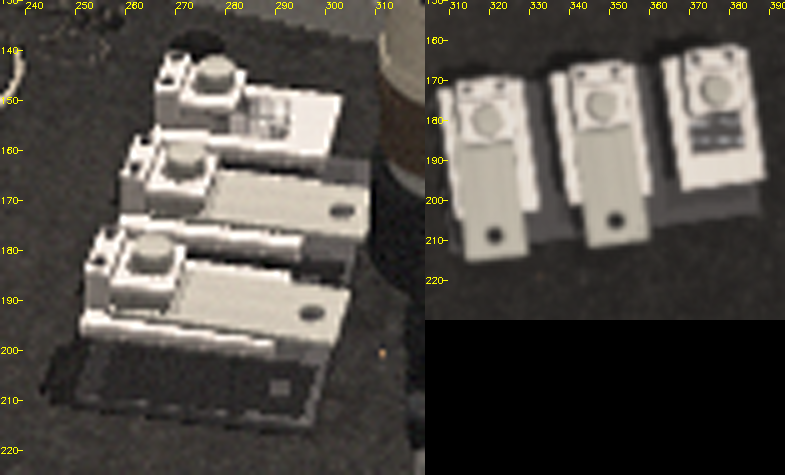

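Both strips lie in forks 1 and 2, with their outer holes at side px (297,192) and (303,172). All three pin heads sit at home height, near (265,180), (271,161) and (277,145).

```bash
python3 -c "
from workcell import robot
print(robot.finish_job())"
```

```text
the job is handed in; nothing more can be done
None
```

Both strips present are mounted in forks 1 and 2, all three pins are fully home in the last pictures, and the job was handed in at about 52 s.

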